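# Charge the grinding jar and hold its sprung cover shut

## Robot

A 6-joint arm with a two-finger parallel gripper is mounted at the origin on the work surface. World frame = base frame: x ahead of the robot, y to its left, z up, the work surface at z = 0. Lengths are in m, angles in rad, forces in N, time in s.
With the tool pointing down it reaches from about 0.375 to 0.9 m from the base axis. Payload 3.1 kg.
Tool frame: the origin (TCP) lies at the very end of the fingers, on their centre line; the grasp point (between the pads) lies 19 mm behind it; x points along the fingers, y is the direction in which the jaws open and shut, and the axes are right-handed (so a half turn about x gives the same grasp; the last joint's range is limited). The gripper opens to 85 mm and grips with 20 to 120 N. Pads are 22 mm wide; open, the fingers measure 114 mm over their backs; the gripper's body (76 mm by 85 mm) begins 54 mm behind the grasp point. The pads swing forward as they close: fully open they stand 13 mm farther back than shut.
Start: joints at [1.046, 0.527, 1.433, -0, 1.181, -0.178], TCP at [0.212, 0.588, 0.231] pointing down, gripper open.
Joint ranges: [-3.08, 3.08], [-0.75, 2.2], [0.22, 2.44], [-1.43, 4.57], [0, 2.65], [-2.85, 2.85]. Speed limits (rad/s): [2.79, 2.79, 3.14, 3.14, 3.14, 3.14].

## Interface

Orientations are given as a unit quaternion [x, y, z, w].
In Python, from station import manip gives the robot as it stands.
- The arm moves only by the shell command python3 -m jog 'ROWS' [FORCE]. ROWS is a JSON object of lists of equal length, an entry for each row: "linear": the shift along the tool's x, y, z in cm, a list of three; "twist": the turn about the tool's x in rad; "claw": the opening, from -1 (shut) to 1 (fully open). A call has 1 to 20 rows; each row is the pose to reach, as a shift and turn from the pose commanded when the call began, along the tool's axes at that moment; what a row does not reach only later rows make up. A row lasts 1/12 s, in which the tool goes at most 41.7 mm and 7.16 degrees, less where a joint would pass 70% of its speed; a pose out of reach is approached as far as the arm can. A call with a gripper value outside its range is refused whole. The fingers move at their own pace and stop on an object; FORCE is the grip in N (left out, the last holds). Time passes only in rows, so rows that repeat a pose let the fingers close. It gives the time, the measured TCP pose, the force and the opening at its end, in the units of the state.
- manip.sense(): the state, without advancing time (a new reading comes with each control period).
- manip.snapshot(name): name is "scene" or "top"; returns a dict with "pixels" (480x640x3 uint8, red, green, blue), "camera_matrix" (3x3 intrinsics, pixels), "R" (3x3) and "t" (3): a world point X has camera coordinates R X + t. Camera axes: x right, y down, z forward; pixel columns grow to the right and rows downward; lengths in m; the calibration is good to about 2 mm. A picture is of the moment at which its call begins. There is no depth.
- manip.sign_off(): hands the job in, once; it reports no verdict.
The state is a dict: "t": time; "q": joint angles; "qd": joint speeds; "tau": joint torques, N m; "tcp_pos": TCP position; "tool_rot": TCP orientation; "force": force on the tool from outside, world axes, zero at the start; "ft_torque": the same for the moment, N m; "finger_gap": opening from 0.0 (shut) to 1.0 (fully open).
Only numpy, scipy, OpenCV 4.12 (cv2) and the standard library are available. Lean on these libraries where they do the work, as an engineer would, in place of code of your own. Each camera call takes 0.05 s, during which the arm holds its last target.

## Task

With the scoop, transfer at least three of the five steel grinding balls from the black trough into the open grinding jar, without touching the balls with the gripper, then stand the scoop upright again on the bench. Then swing the sprung cover arm forward over the jar until it is fully against its stop and finish while still holding it there: it springs back if let go. Leave the other things on the bench where they are.

Things in the scene. Friction and masses are not known exactly. Their poses are not given: they have to be found in the camera images.
- mill: Fixed grey ball-mill station. Origin: on the bench below the jar's axis; z up, yaw as given. Base block 130 x 225 mm, 28 mm high, spanning x -65..65, y -70..155 in its own frame. On it at its origin stands the open steel jar; at (0, 110 mm) of its frame stands the pivot post of the cover arm.
- jar_mouth (a point): Centre of the open jar's rim, 90 mm above the bench, same axes as the mill. The jar is 84 mm outside and 76 mm inside diameter and 56 mm deep inside (inner floor 34 mm above the bench).
- jar_floor (a point): Centre of the jar's inner floor, 34 mm above the bench, on the jar's axis: a ball in the jar lies within 45 mm of it.
- pivot (a point): Top of the pivot of the cover arm, on its upright turning axis, 120 mm above the bench (a small nut on it stands 8 mm higher), same axes as the mill; 110 mm to the +y side of the jar's axis.
- cover_arm (a joint): Angle of the cover arm about its upright pivot, rad: 0 = parked by its spring, arm pointing roughly to the mill's -x, beside the jar; grows counterclockwise from above to 1.2 = against the stop, arm pointing to the mill's -y, cover over the jar. The spring always drives it back to 0: about 2.3 N at the knob when parked, 5.4 N at the stop.
- cover_knob (a point): Top centre of the black upright round peg (14 mm diameter, 52 mm tall, top 154 mm above the bench) at the end of the cover arm, 110 mm from the pivot axis; take it from above or push it sideways. It stands on the flat cover disc, 76 mm diameter, top 102 mm and underside 97 mm above the bench, which an 18 mm wide bar (top 110 mm) joins to the pivot.
- tray: Fixed black trough with the balls: inside 220 mm long (its x), 61 mm wide (its y), walls 4 mm thick, 26 mm high (46 mm from x = -60 mm to the -x end), floor 4 mm above the bench. Origin: bench level at its centre. At the -x end a ramp rises at 45 degrees, foot at x = -73 mm, top 41 mm above the bench. At first all ball centres lie at x = -65 to -8 mm; the +x part is free for lowering the scoop.
- scoop: Loose dark steel scoop, 60 g, standing on its flat bottom. Origin: bottom, mid-bowl. Mouth to its -x: bowl from x = -30 (front lip) to 32 mm (back wall), 54 mm wide, 50 mm inside; floor 1.5 mm thick, side and back walls 20 mm high. Behind the back wall a black upright handle bar, 12 mm thick (y) and 24 mm long (x = 32..56 mm), rises from 10 to 100 mm above the bottom.
- ball0_center (a point): Centre of a loose steel grinding ball, 16 mm diameter, 17 g, lying in the trough; it rolls.
- ball1_center (a point): Centre of a loose steel grinding ball, 16 mm diameter, 17 g, lying in the trough; it rolls.
- ball2_center (a point): Centre of a loose steel grinding ball, 16 mm diameter, 17 g, lying in the trough; it rolls.
- ball3_center (a point): Centre of a loose steel grinding ball, 16 mm diameter, 17 g, lying in the trough; it rolls.
- ball4_center (a point): Centre of a loose steel grinding ball, 16 mm diameter, 17 g, lying in the trough; it rolls.
- vial_a: Bystander: capped glass vial, 26 mm diameter, 63 mm high, origin under its centre. Leave it.
- vial_b: Bystander: the same kind of vial. Leave it.
- dropper: Bystander: small amber bottle, 36 mm diameter, 75 mm high, origin under its centre. Leave it.
- jar_lid: Bystander: steel lid, 64 mm diameter, 20 mm high with its knob, origin under its centre. Leave it.
- petri: Bystander: covered round dish, 63 mm diameter, 15 mm high, origin under its centre. Leave it.
- slide_box: Bystander: wooden box 70 x 90 x 30 mm, origin under its centre. Leave it.
- mouse: Bystander: black computer mouse, 105 x 60 x 31 mm, origin under its centre. Leave it.
Mind the look-alikes: they are no part of the job. Of the things that look like the scoop, take the one that is farthest to the robot's left at the start.

How it is judged:
By the outcome, as a careful person would: the job done as asked, in the order asked, and still so for the second after the job is handed in, while the arm keeps its last pose, push and grip.
It also fails if it takes over 67 s, if anything falls off the work surface, if the arm or the gripper's body presses on something with over 40 N, if the wrist force passes 120 N, or if a joint passes its speed limit or range.

## Working session

There is one attempt and no reset: what is moved stays moved. The work goes in short steps, Python scripts to look and compute and a shell command to move; the robot and the scene stay as the last step left them, time stands still between calls to the robot, and variables do not carry over. Pictures are saved under pics/ and viewed, and the job is handed in when it is done.

```bash
ls; mkdir -p pics; python3 - <<'E'
from station import manip
import cv2, numpy as np
s=manip.sense(); print({k:np.round(v,3).tolist() for k,v in s.items()})
for n in("scene","top"):
    d=manip.snapshot(n); cv2.imwrite(f"pics/{n}0.png",d["pixels"][:,:,::-1]); print(n,np.round(d["camera_matrix"],1).tolist(),np.round(d["R"],3).tolist(),np.round(d["t"],3).tolist())
    np.savez(f"{n}0.npz",**d)
E
```

```text
pics
{'t': 0.0, 'q': [1.046, 0.528, 1.434, 0.0, 1.181, -0.179], 'qd': [0.002, 0.0, -0.001, 0.0, 0.001, 0.001], 'tau': [-0.001, -44.235, -17.802, -0.0, 0.009, -0.0], 'tcp_pos': [0.212, 0.587, 0.23], 'tool_rot': [0.121, 0.697, -0.123, 0.696], 'force': [0.292, 0.105, 0.217], 'ft_torque': [-0.018, -0.01, 0.042], 'finger_gap': 1.004}
scene [[562.3, 0.0, 316.7], [0.0, 562.3, 246.3], [0.0, 0.0, 1.0]] [[0.505, 0.863, -0.013], [0.464, -0.284, -0.839], [-0.728, 0.418, -0.544]] [-0.187, -0.151, 1.694]
top [[482.8, 0.0, 329.2], [0.0, 482.8, 238.0], [0.0, 0.0, 1.0]] [[0.024, -1.0, -0.02], [-0.993, -0.021, -0.116], [0.116, 0.022, -0.993]] [-0.076, 0.539, 1.167]
```

View pics/scene0.png

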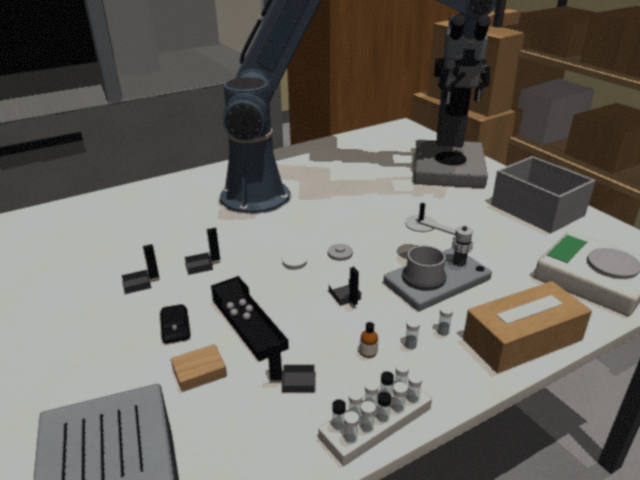

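View pics/top0.png

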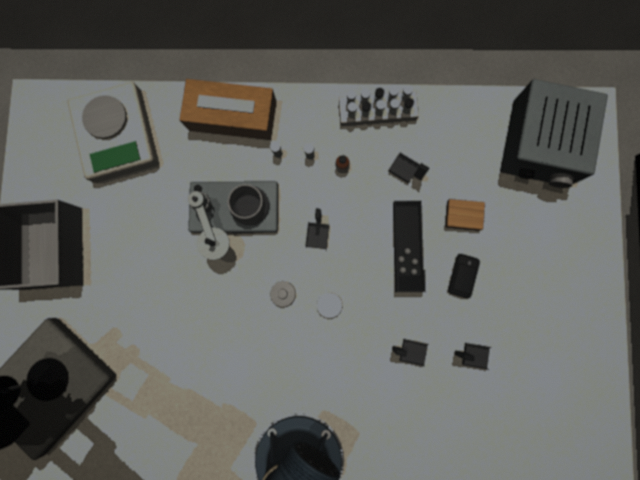

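The scoop look-alikes in the top view are at (407,165), (317,230), (412,352) and (475,355). World +y (left) is image-left, so the one at (317,230) fits "farthest to the robot's left". The trough is at (408,247), the mill at (234,207), with the cover disc at (215,245). I'll confirm with a crop and measure.

```bash
cat > h.py <<'E'
import numpy as np, cv2
def load(n): return dict(np.load(n+".npz"))
def ray(d,uv):
    K,R,t=d["camera_matrix"],np.array(d["R"]),np.array(d["t"])
    c=-R.T@t; v=R.T@np.linalg.inv(K)@np.array([uv[0],uv[1],1.]); return c,v/np.linalg.norm(v)
def plane(d,uv,z):
    c,v=ray(d,uv); return c+v*(z-c[2])/v[2]
def proj(d,X):
    x=np.asarray(d["R"])@np.asarray(X,float)+d["t"]; x=d["camera_matrix"]@x; return x[:2]/x[2]
def tri(d1,u1,d2,u2):
    c1,v1=ray(d1,u1);c2,v2=ray(d2,u2)
    A=np.stack([v1,-v2],1); s=np.linalg.lstsq(A,c2-c1,rcond=None)[0]
    a=c1+v1*s[0];b=c2+v2*s[1]; return (a+b)/2,np.linalg.norm(a-b)
def crop(d,x0,y0,x1,y1,k,name):
    im=d["pixels"][y0:y1,x0:x1,::-1]; cv2.imwrite(name,cv2.resize(im,None,fx=k,fy=k,interpolation=cv2.INTER_CUBIC))
E
python3 - <<'E'
from h import *
t=load("top0");s=load("scene0")
for u in [(407,165),(317,230),(412,352),(475,355)]: print(u,np.round(plane(t,u,0.0),3))
crop(t,280,190,440,300,5,"pics/c1.png")
crop(s,200,240,390,390,4,"pics/c2.png")
crop(t,180,170,290,270,6,"pics/c3.png")
E
```

```text
(407, 165) [ 0.738 -0.26   0.   ]
(317, 230) [ 0.563 -0.032  0.   ]
(412, 352) [ 0.265 -0.274  0.   ]
(475, 355) [ 0.262 -0.429  0.   ]
```

View pics/c1.png

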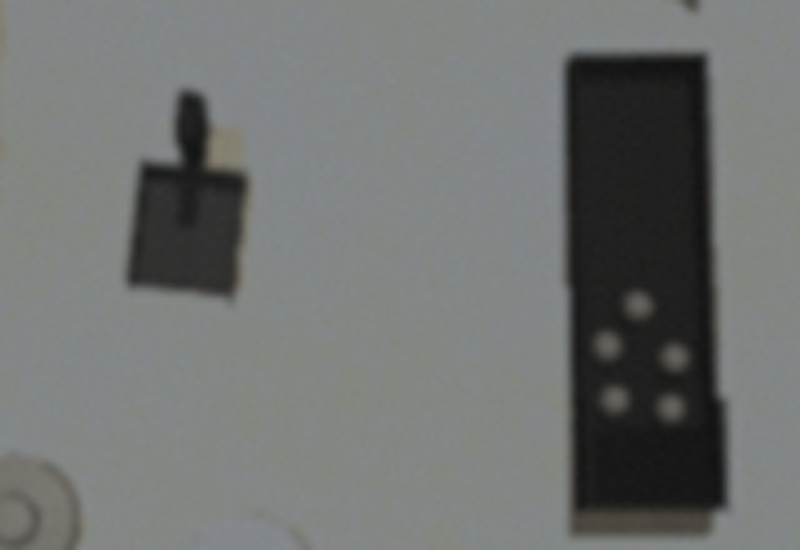

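View pics/c2.png

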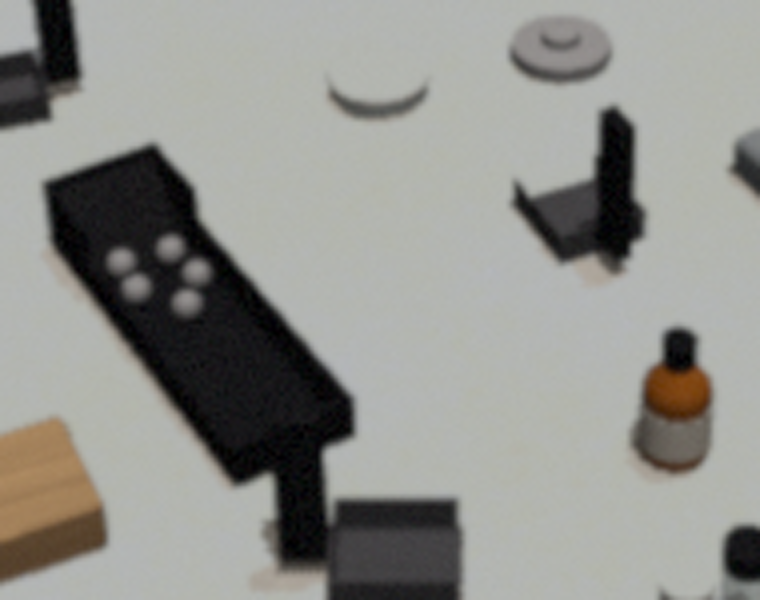

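View pics/c3.png

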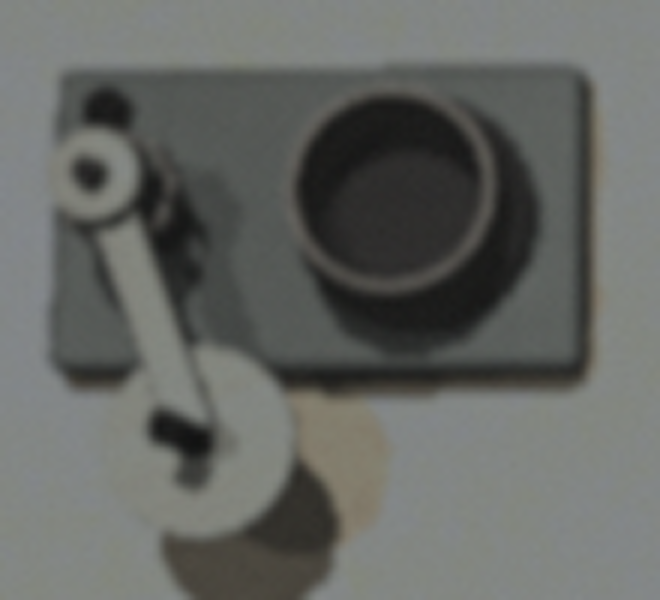

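```bash
python3 - <<'E'
from h import *
t=load("top0");s=load("scene0")
print("cam",ray(t,(0,0))[0],ray(s,(0,0))[0])
P=lambda x,y,z,k=5,ox=280,oy=190:plane(t,((x+.5)/k+ox-.5,(y+.5)/k+oy-.5),z)
print("tray top view")
T=[P(568,57,.026),P(706,55,.026),P(572,510,.046),P(726,508,.046)]
for p in T: print(np.round(p,4))
print("width +x",np.linalg.norm(T[0]-T[1]),"-x",np.linalg.norm(T[2]-T[3]),"len",np.linalg.norm((T[0]+T[1]-T[2]-T[3])[:2]/2))
print("floor-ish balls z=.012")
g=cv2.cvtColor(t["pixels"],cv2.COLOR_RGB2GRAY)
sub=g[245:280,394:424].astype(int); m=(sub>75).astype(np.uint8)
n,l,st,ce=cv2.connectedComponentsWithStats(m)
for i in range(1,n):
    if st[i,4]>6: print(st[i,4],np.round(ce[i]+[394,245],2),np.round(plane(t,ce[i]+[394,245],.012),4))
print("scoop rim z=.02 lip z~.0")
for (x,y,z) in [(143,163,.02),(246,177,.02),(128,286,.0),(236,293,.0)]: print(np.round(P(x,y,z),4))
print("handle top z=.1",np.round(P(190,92,.1),4),np.round(P(192,112,.1),4))
M=lambda x,y,z:P(x,y,z,6,180,170)
print("jar",np.round(M(397,190,.09),4),"L/R",np.round(M(294,190,.09),4),np.round(M(499,190,.09),4))
print("pivot",np.round(M(97,173,.12),4), "nut",np.round(M(93,173,.128),4))
print("disc",np.round(M(201,442,.102),4))
print("base",[np.round(M(*q,.028),4).tolist() for q in [(62,72),(584,70),(584,370),(55,370)]])
E
```

```text
cam [ 0.40147378 -0.09078545  1.21995945] [ 1.39699763 -0.58977101  0.79203366]
tray top view
[ 0.6373 -0.2219  0.026 ]
[ 0.6397 -0.2908  0.026 ]
[ 0.4115 -0.2235  0.046 ]
[ 0.4143 -0.2975  0.046 ]
width +x 0.06894413640987958 -x 0.07400391015550462 len 0.22568533242142458
floor-ish balls z=.012
24 [423.  256.5] [ 0.5007 -0.2989  0.012 ]
13 [407.38 250.38] [ 0.5152 -0.26    0.012 ]
13 [401.15 258.54] [ 0.4944 -0.2445  0.012 ]
11 [414.64 260.91] [ 0.4892 -0.2781  0.012 ]
13 [402.62 269.38] [ 0.4674 -0.2484  0.012 ]
10 [413.8 271. ] [ 0.464  -0.2762  0.012 ]
scoop rim z=.02 lip z~.0
[ 0.5801 -0.0099  0.02  ]
[ 0.5741 -0.0619  0.02  ]
[ 0.5198 -0.0027  0.    ]
[ 0.5174 -0.0577  0.    ]
handle top z=.1 [ 0.6024 -0.0365  0.1   ] [ 0.5929 -0.0376  0.1   ]
jar [0.6171 0.136  0.09  ] L/R [0.6163 0.1771 0.09  ] [0.6179 0.0953 0.09  ]
pivot [0.6157 0.2471 0.12  ] nut [0.6141 0.2462 0.128 ]
disc [0.5135 0.2059 0.102 ]
base [[0.6767, 0.2927, 0.028], [0.6818, 0.0717, 0.028], [0.5545, 0.067, 0.028], [0.5498, 0.2883, 0.028]]
```

The crop confirms the scoop at top pixel (317,230): its mouth faces the robot and its handle is on the far side. The tray's tall ramp end also faces the robot, with the five balls near (407,260). Next I'll tighten the tray axis and get the tool axes.

```bash
python3 - <<'E'
from h import *
from scipy.spatial.transform import Rotation as Ro
from station import manip
t=load("top0");s=load("scene0")
g=cv2.GaussianBlur(cv2.cvtColor(t["pixels"],cv2.COLOR_RGB2GRAY),(0,0),0.7).astype(float)
def edge(row,a,b):   # half level crossing along cols
    r=g[row,a:b]; lv=(r.max()+r.min())/2; i=np.where(np.diff(np.sign(r-lv)))[0][0]; return a+i+(lv-r[i])/(r[i+1]-r[i])
L=[];R=[]
for v in range(205,262,2):
    L.append(plane(t,(edge(v,386,400),v),0.0)); R.append(plane(t,(edge(v,416,430),v),.026))
L=np.array(L);R=np.array(R)
for n,A in(("L",L),("R",R)):
    p=np.polyfit(A[:,0],A[:,1],1); print(n,p, "y at x=.527",np.polyval(p,.527),"sd",np.std(A[:,1]-np.polyval(p,A[:,0])))
def vedge(col,a,b):
    r=g[a:b,col]; lv=(r.max()+r.min())/2; i=np.where(np.diff(np.sign(r-lv)))[0][0]; return a+i+(lv-r[i])/(r[i+1]-r[i])
print("top end z=.026", np.mean([plane(t,(c,vedge(c,195,208)),.026)[0] for c in range(398,418)]))
# dark mask of scoop
m=(cv2.cvtColor(t["pixels"],cv2.COLOR_RGB2GRAY)[200:260,295:340]<75).astype(np.uint8)
c=max(cv2.findContours(m,0,1)[0],key=cv2.contourArea)+[295,200]
print(cv2.minAreaRect(c))
st=manip.sense(); M=Ro.from_quat(st["tool_rot"]).as_matrix(); print(np.round(M,4)); print("yaw of tool y",np.degrees(np.arctan2(M[1,1],M[0,1])))
crop(t,295,200,340,260,12,"pics/c4.png"); crop(s,325,260,365,310,12,"pics/c5.png")
E
```

```text
L [ 0.02883462 -0.24084872] y at x=.527 -0.225652870268804 sd 0.00040935833028734773
R [ 0.00975322 -0.29867038] y at x=.527 -0.2935304314933278 sd 0.0028347309561065734
top end z=.026 0.6395101061159051
((317.6860046386719, 228.16893005371094), (20.914581298828125, 38.382347106933594), 6.709837436676025)
[[-1.000e-03  3.398e-01  9.405e-01]
 [-1.700e-03  9.405e-01 -3.399e-01]
 [-1.000e+00 -2.000e-03 -3.000e-04]]
yaw of tool y 70.13226842570676
```

View pics/c4.png

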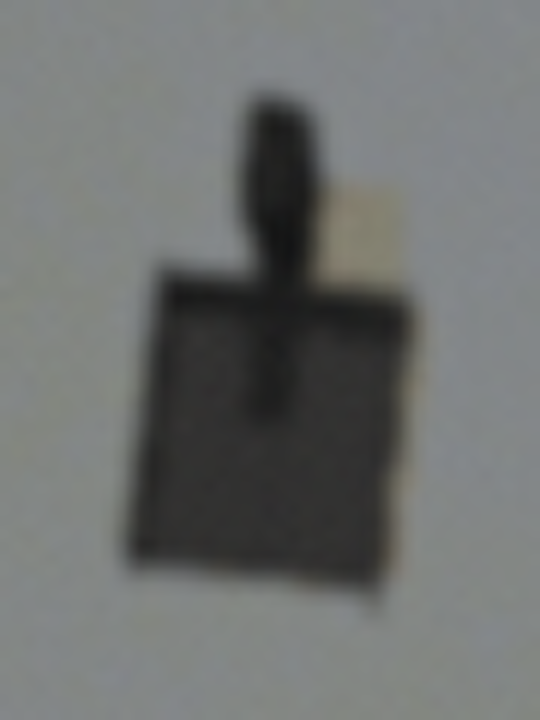

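View pics/c5.png

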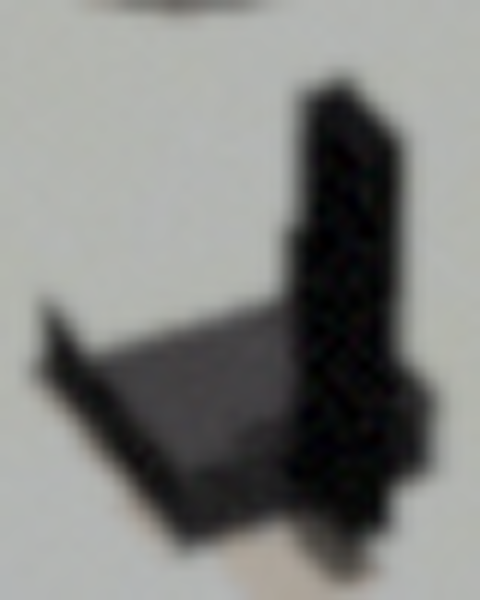

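```bash
python3 - <<'E'
from h import *
t=load("top0");s=load("scene0")
g=cv2.GaussianBlur(cv2.cvtColor(t["pixels"],cv2.COLOR_RGB2GRAY),(0,0),0.7).astype(float)
def pk(row,a,b):
    r=np.abs(np.diff(g[row,a:b])); i=int(r.argmax()); i=min(max(i,1),len(r)-2)
    d=(r[i-1]-r[i+1])/(2*(r[i-1]-2*r[i]+r[i+1])); return a+i+.5+d
for n,a,b,z,vr in(("L26",386,400,0.,(205,262)),("R26",416,430,.026,(205,266)),("R46",418,432,.046,(272,288))):
    uv=np.array([(pk(v,a,b),v) for v in range(*vr)]); p=np.polyfit(uv[:,1],uv[:,0],1)
    for _ in range(3):
        k=abs(uv[:,0]-np.polyval(p,uv[:,1]))<.6; p=np.polyfit(uv[k,1],uv[k,0],1)
    A=np.array([plane(t,(np.polyval(p,v),v),z) for v in vr]); q=np.polyfit(A[:,0],A[:,1],1)
    print(n,k.sum(),len(k),p,"slope",q[0],"y@.527",np.polyval(q,.527))
# +x wall & -x wall in scene: corners seen  in c2 crop (4x from 200,240)
S=lambda x,y,z:plane(s,((x+.5)/4+199.5,(y+.5)/4+239.5),z)
for q in [(235,482,0),(352,400,.026),(352,432,0),(155,147,.046),(45,185,.046),(52,232,0)]: print(q,np.round(S(*q),4))
E
```

```text
L26 57 57 [2.14617583e-02 3.87940887e+02] slope 0.029796989548713165 y@.527 -0.22581732912216576
R26 61 61 [3.06685824e-02 4.14736668e+02] slope 0.03194737203155534 y@.527 -0.29466186710893244
R46 16 16 [1.79298159e-02 4.19681419e+02] slope 0.018873746774376598 y@.527 -0.2956183485974373
(235, 482, 0) [ 0.6339 -0.2884  0.    ]
(352, 400, 0.026) [ 0.6371 -0.2235  0.026 ]
(352, 432, 0) [ 0.6324 -0.2222 -0.    ]
(155, 147, 0.046) [ 0.4139 -0.2305  0.046 ]
(45, 185, 0.046) [ 0.4152 -0.2971  0.046 ]
(52, 232, 0) [ 0.3987 -0.292   0.    ]
```

```bash
python3 - <<'E'
from h import *
t=load("top0");s=load("scene0")
print(proj(s,(.212,.588,.231)),proj(t,(.212,.588,.231)),proj(s,(.212,.588,.4)),proj(t,(.212,.588,.4)))
for u in [(415,165),(485,170),(450,145)]: print(plane(s,u,0))
crop(s,380,0,540,200,3,"pics/c6.png")
from scipy.spatial.transform import Rotation as Ro
from station import manip
st=manip.sense(); M=Ro.from_quat(st["tool_rot"]).as_matrix(); d=np.array([.592,-.037,.17])-st["tcp_pos"]
print("tool shift cm",M.T@d*100)
E
```

```text
[460.69635465 106.29699385] [  0.8071868  380.81990574] [468.37333526  47.22610264] [-69.4435608 398.7630654]
[0.07900301 0.54781924 0.        ]
[0.22881314 0.71575151 0.        ]
[0.01206295 0.75917516 0.        ]
tool shift cm [  6.1119888  -45.78425219  56.94933619]
```

View pics/c6.png

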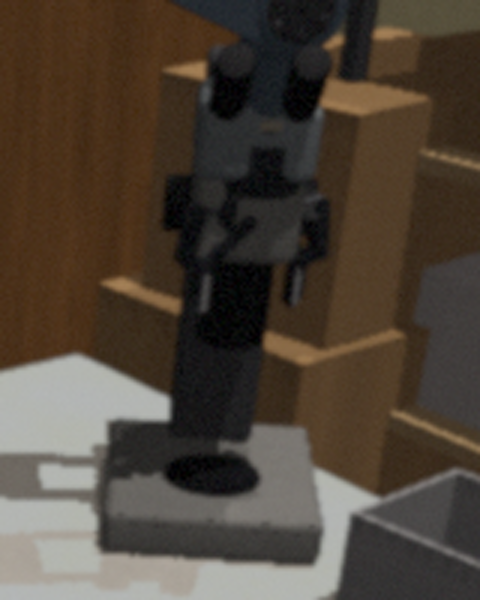

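```bash
python3 -m jog '{"linear":[[0,-1,1.2],[0,-3.2,4],[0,-5.9,7.3],[0,-8.5,10.6],[0,-11.1,13.8],[0,-13.7,17.1],[0,-16.3,20.3],[0,-19,23.6],[0,-21.6,26.8],[0,-24.2,30.1],[0,-26.8,33.3],[0,-29.4,36.6],[0,-32,39.8],[0,-34.6,43],[0,-37.2,46.3],[0,-39.8,49.5],[2,-42.4,52.8],[4,-44.6,55.5],[5.5,-45.8,56.9],[6.1,-45.8,56.9]],"twist":[0,0,0,0,0,-0.05,-0.1,-0.15,-0.2,-0.25,-0.25,-0.25,-0.25,-0.25,-0.25,-0.25,-0.25,-0.25,-0.25,-0.25],"claw":[1,1,1,1,1,1,1,1,1,1,1,1,1,1,1,1,1,1,1,1]}' 20
cat >> h.py <<'E'
from scipy.spatial.transform import Rotation as Ro
def rel(target,yaw_y=None):
    from station import manip
    st=manip.sense(); M=Ro.from_quat(st["tool_rot"]).as_matrix()
    y=np.arctan2(M[1,1],M[0,1]); out=np.round(M.T@(np.array(target)-st["tcp_pos"])*100,2)
    print("t %.2f"%st["t"],"tcp",np.round(st["tcp_pos"],4),"yaw %.4f"%y,"gap %.3f"%st["finger_gap"],"F",np.round(st["force"],1),"shift cm",out, "twist",None if yaw_y is None else round(y-yaw_y,4),"q",np.round(st["q"],2))
def snap(tag):
    from station import manip
    for n in("scene","top"):
        d=manip.snapshot(n); np.savez(n+tag,**d)
E
python3 - <<'E'
from h import *
rel((.592,-.037,.066),1.571-.095)
snap("1"); t=load("top1");s=load("scene1"); crop(t,260,170,380,260,6,"pics/d1.png"); crop(s,270,190,430,310,5,"pics/d2.png")
E
```

```text
t: 1.77
tcp_pos: [0.5933, -0.0409, 0.1674]
tool_rot: [0.035, 0.707, -0.036, 0.706]
force: [-0.1, 0.3, -0.3]
finger_gap: 1.003
t 1.77 tcp [ 0.5933 -0.0409  0.1674] yaw 1.4693 gap 1.003 F [-0.1  0.3 -0.3] shift cm [10.14  0.38 -0.16] twist -0.0067 q [-0.26  0.57  1.57 -0.    1.01 -1.72]
```

View pics/d2.png

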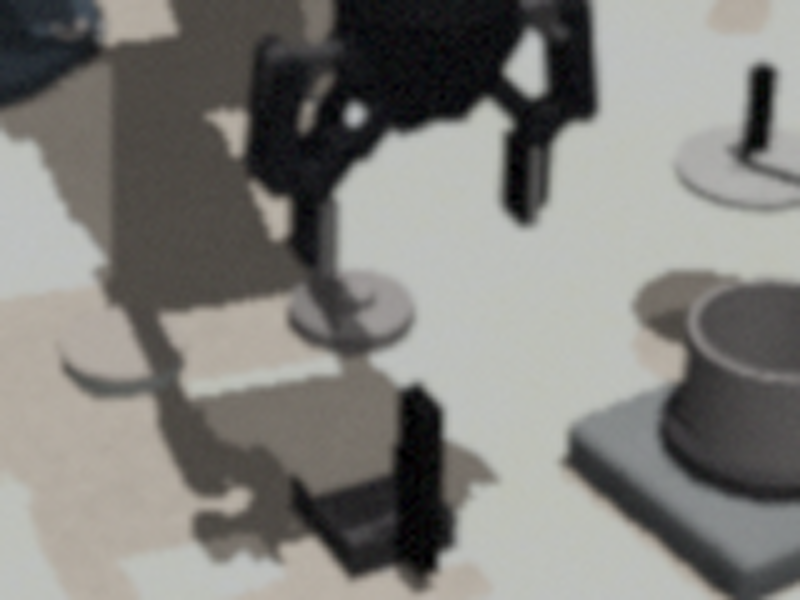

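```bash
python3 -m jog '{"linear":[[0.5,0,0],[2.5,0,0],[5,0,0],[7.5,0,0],[9.5,0,0],[10.2,0,0],[10.2,0,0]],"twist":[0,0,0,0,0,0,0],"claw":[1,1,1,1,1,1,1]}' 20
python3 - <<'E'
from h import *
rel((.592,-.037,.066),1.571-.095)
snap("2"); t=load("top2");s=load("scene2"); crop(t,260,170,380,260,6,"pics/e1.png"); crop(s,290,220,410,310,6,"pics/e2.png")
E
```

```text
t: 2.45
tcp_pos: [0.5904, -0.0346, 0.0674]
tool_rot: [0.034, 0.707, -0.033, 0.705]
force: [-0.4, -0.5, 0.5]
finger_gap: 1.003
t 2.45 tcp [ 0.5904 -0.0346  0.0674] yaw 1.4759 gap 1.003 F [-0.4 -0.5  0.5] shift cm [ 0.14 -0.22  0.18] twist -0.0001 q [-0.25  0.71  1.64  0.    0.8  -1.72]
```

View pics/e2.png

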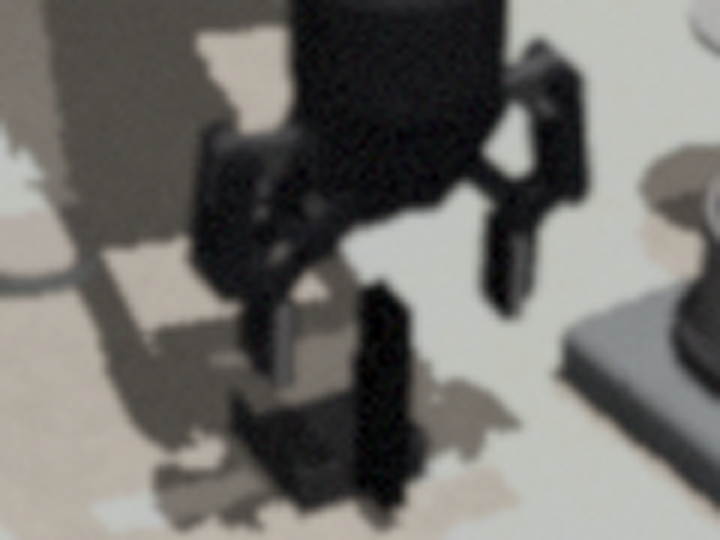

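```bash
python3 -m jog '{"linear":[[0,0,0],[0,0,0],[0,0,0],[0,0,0],[0,0,0],[0,0,0],[0,0,0],[0,0,0]],"twist":[0,0,0,0,0,0,0,0],"claw":[-1,-1,-1,-1,-1,-1,-1,-1]}' 40
python3 - <<'E'
from h import *
rel((.592,-.037,.066),1.571-.095)
snap("3"); t=load("top3");s=load("scene3"); crop(t,260,170,380,260,6,"pics/f1.png"); crop(s,290,220,410,310,6,"pics/f2.png")
E
```

```text
t: 3.22
tcp_pos: [0.592, -0.0364, 0.0685]
tool_rot: [0.034, 0.706, -0.034, 0.706]
force: [-0.3, 0.2, 0.8]
finger_gap: 0.134
t 3.22 tcp [ 0.592  -0.0364  0.0685] yaw 1.4739 gap 0.134 F [-0.3  0.2  0.8] shift cm [ 0.25 -0.06  0.01] twist -0.0021 q [-0.25  0.71  1.64  0.    0.8  -1.72]
```

View pics/f2.png

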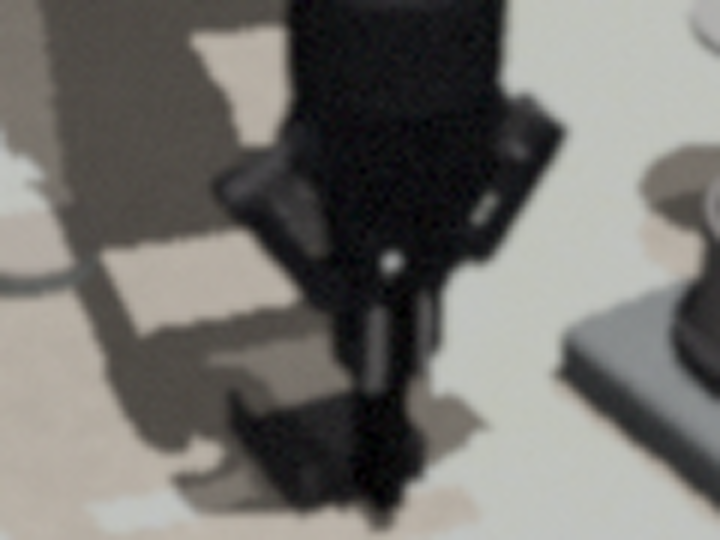

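View pics/f1.png

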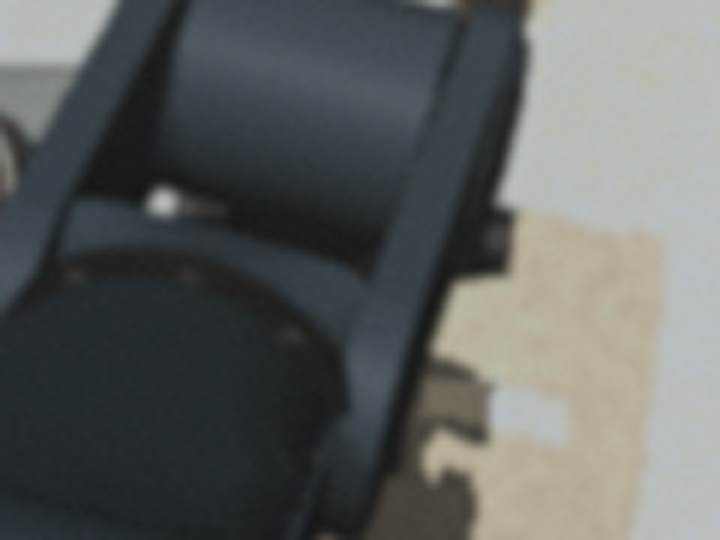

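Gap 0.134 × 85 ≈ 11.4 mm matches the 12 mm handle, so the grasp is good. Lift and move above the free part of the trough.

```bash
python3 - <<'E'
from h import *
rel((.609,-.2578,.168),1.601)
E
python3 -m jog '{"linear":[[-0.5,0,0],[-2,0,0],[-5,0,0],[-8,0,0],[-10,0,0],[-10,0,0]],"twist":[0,0,0,0,0,0],"claw":[-1,-1,-1,-1,-1,-1]}' 40
python3 - <<'E'
from h import *
rel((.609,-.2578,.168),1.601)
d=__import__("station").manip.snapshot("scene"); np.savez("s4",**d); crop(d,290,150,410,300,4,"pics/g1.png")
E
```

```text
t 3.32 tcp [ 0.592  -0.0364  0.0684] yaw 1.4740 gap 0.132 F [0.6 0.8 2. ] shift cm [ -9.95 -21.87   3.83] twist -0.127 q [-0.25  0.71  1.64 -0.    0.8  -1.72]
t: 3.82
tcp_pos: [0.5949, -0.037, 0.1731]
tool_rot: [0.033, 0.703, -0.035, 0.71]
force: [0.5, 0.0, -0.9]
finger_gap: 0.133
t 3.82 tcp [ 0.5949 -0.037   0.1731] yaw 1.4741 gap 0.133 F [ 0.5  0.  -0.9] shift cm [  0.58 -21.84   3.53] twist -0.1269 q [-0.25  0.56  1.57  0.    1.   -1.72]
```

View pics/g1.png

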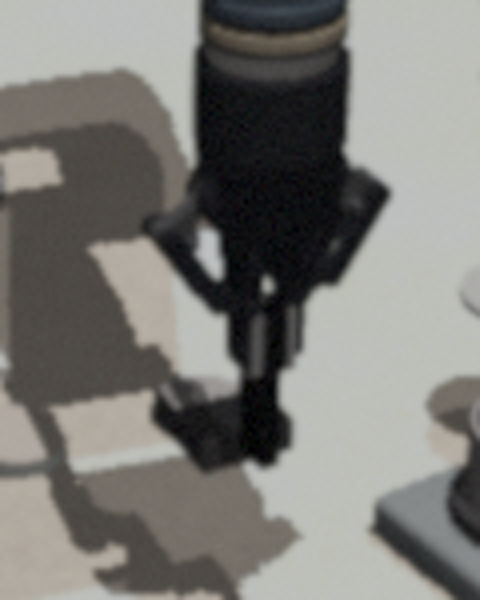

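```bash
python3 -m jog '{"linear":[[0,-1,0.2],[0,-3.5,0.6],[0,-7,1.2],[0,-10.5,1.8],[0,-14,2.4],[0,-17.5,3],[0,-20,3.5],[0,-21.4,3.7],[0,-21.9,3.8],[0,-21.9,3.8],[0,-21.9,3.8]],"twist":[-0.01,-0.03,-0.05,-0.07,-0.09,-0.11,-0.127,-0.127,-0.127,-0.127,-0.127],"claw":[-1,-1,-1,-1,-1,-1,-1,-1,-1,-1,-1]}' 40
python3 - <<'E'
from h import *
rel((.609,-.2578,.071),1.601)
d=__import__("station").manip.snapshot("scene"); np.savez("s5",**d); crop(d,180,170,380,380,3,"pics/g2.png")
E
```

```text
t: 4.78
tcp_pos: [0.6078, -0.2563, 0.1674]
tool_rot: [-0.01, 0.708, 0.012, 0.706]
force: [-0.4, 1.1, -0.1]
finger_gap: 0.136
t 4.78 tcp [ 0.6078 -0.2563  0.1674] yaw 1.6012 gap 0.136 F [-0.4  1.1 -0.1] shift cm [ 9.64 -0.18  0.14] twist 0.0002 q [-0.57  0.65  1.4   0.    1.1  -2.17]
```

View pics/g2.png

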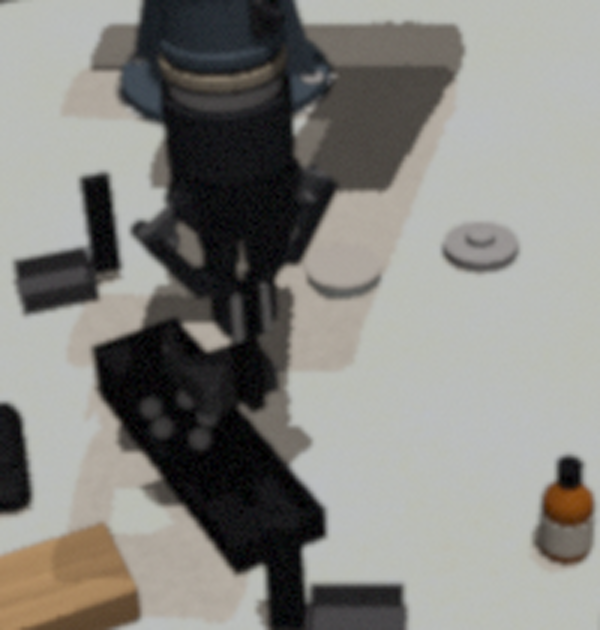

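```bash
python3 -m jog '{"linear":[[1,0,0],[3,0,0],[5,0,0],[6,0,0],[6.5,0,0],[6.5,0,0],[6.5,0,0]],"twist":[0,0,0,0,0,0,0],"claw":[-1,-1,-1,-1,-1,-1,-1]}' 40
python3 - <<'E'
from h import *
rel((.609,-.2578,.072),1.601)
d=__import__("station").manip.snapshot("scene"); np.savez("s6",**d); crop(d,200,240,320,370,5,"pics/g3.png")
# expected bowl projections
for n,p in dict(lipL=(-.030,.027,0),lipR=(-.030,-.027,0),backLtop=(.032,.027,.02),backRtop=(.032,-.027,.02)).items():
    c,s_=np.cos(.03),np.sin(.03); o=np.array([.609-.044,-.2578-.0013,.035]); q=o+[c*p[0]-s_*p[1],s_*p[0]+c*p[1],p[2]]
    print(n,(proj(d,q)-[200,240])*5)
def T(x,y,z): c,s_=np.cos(.03),np.sin(.03); return np.array([.525+c*x-s_*y,-.2603+s_*x+c*y,z])
for a in [(.114,.0345,.026),(.114,-.0345,.026),(.11,.0305,.026),(.11,-.0305,.026),(-.06,.0305,.026),(-.06,-.0305,.026)]: print(a,(proj(d,T(*a))-[200,240])*5)
E
```

```text
t: 5.42
tcp_pos: [0.6089, -0.2577, 0.1035]
tool_rot: [-0.011, 0.707, 0.011, 0.707]
force: [0.7, -0.4, -0.1]
finger_gap: 0.135
t 5.42 tcp [ 0.6089 -0.2577  0.1035] yaw 1.6016 gap 0.135 F [ 0.7 -0.4 -0.1] shift cm [ 3.15 -0.01  0.01] twist 0.0006 q [-0.57  0.73  1.44  0.    0.98 -2.17]
lipL [303.62292711 347.79247844]
lipR [187.46750434 393.01999058]
backLtop [370.98614716 391.57900615]
backRtop [250.49436387 439.99282762]
(0.114, 0.0345, 0.026) [441.55417589 498.32515419]
(0.114, -0.0345, 0.026) [287.08012091 564.14548382]
(0.11, 0.0305, 0.026) [427.89915972 496.28939695]
(0.11, -0.0305, 0.026) [291.57624956 554.18360909]
(-0.06, 0.0305, 0.026) [239.36876485 276.1680795 ]
(-0.06, -0.0305, 0.026) [112.49379309 323.44215399]
```

View pics/g3.png

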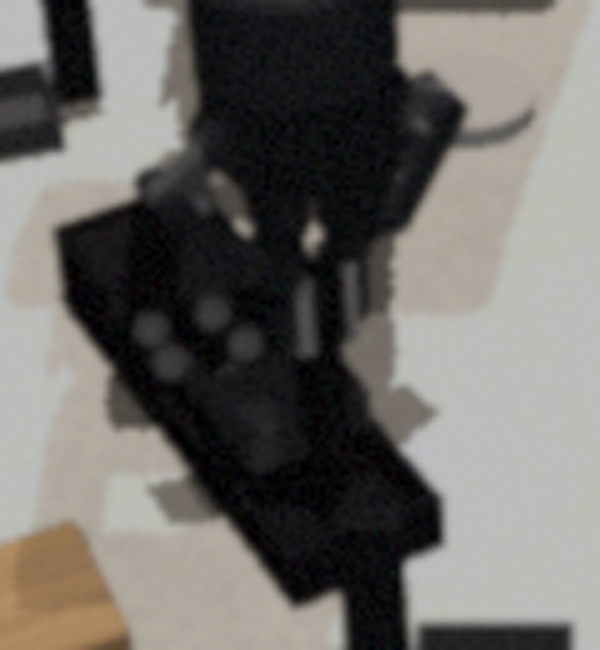

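```bash
cat >> h.py <<'E'
def bright(d,x0,y0,x1,y1,k,name,hi=70,marks=()):
    im=d["pixels"][y0:y1,x0:x1,::-1].astype(float); im=cv2.GaussianBlur(im,(0,0),.6); im=np.clip(im/hi,0,1)**.6*255
    im=cv2.resize(im.astype(np.uint8),None,fx=k,fy=k,interpolation=cv2.INTER_CUBIC)
    for X in marks:
        u=(proj(d,X)-[x0,y0]+.5)*k; cv2.circle(im,tuple(int(v) for v in u),3,(0,0,255),1)
    cv2.imwrite(name,im)
def T(x,y,z): c,s_=np.cos(.03),np.sin(.03); return np.array([.525+c*x-s_*y,-.2603+s_*x+c*y,z])
def S(P,yaw,bz,p):
    c,s_=np.cos(yaw),np.sin(yaw); o=np.array([P[0]-.044*c,P[1]-.044*s_,bz]); return o+[c*p[0]-s_*p[1],s_*p[0]+c*p[1],p[2]]
E
python3 - <<'E'
from h import *
d=load("s6"); P=(.609,-.2578)
mk=[S(P,.03,.035,p) for p in [(-.03,.027,0),(-.03,-.027,0),(-.03,.027,.02),(-.03,-.027,.02),(.032,.027,.02),(.032,-.027,.02),(.056,0,.1)]]+[T(*a) for a in [(.114,.0345,.026),(.114,-.0345,.026),(.11,.0305,.026),(.11,-.0305,.026),(-.06,.0305,.026),(-.06,-.0305,.026)]]
bright(d,200,240,320,370,6,"pics/g4.png",60,mk); bright(d,200,240,320,370,6,"pics/g5.png",60)
E
```

```text
(no output)
```

View pics/g4.png

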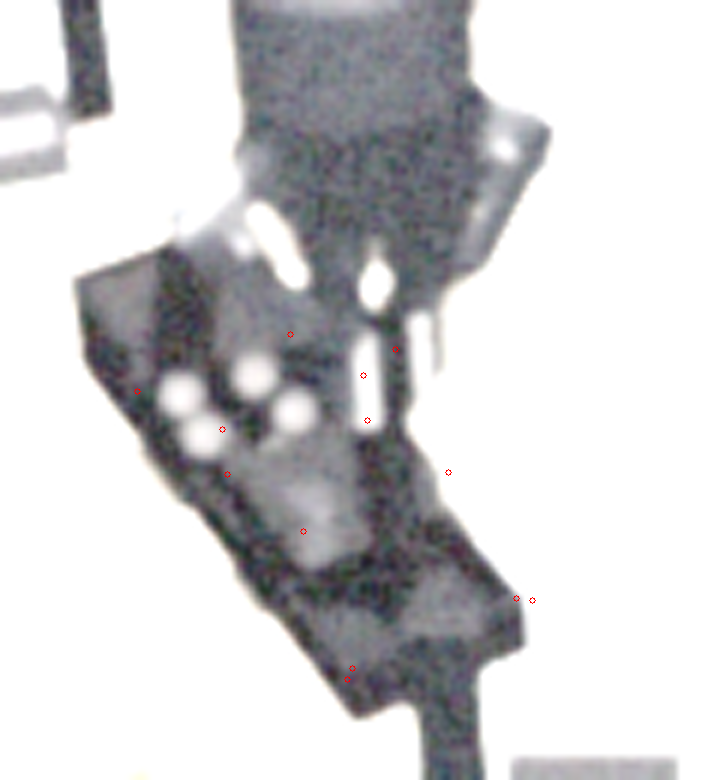

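View pics/g5.png

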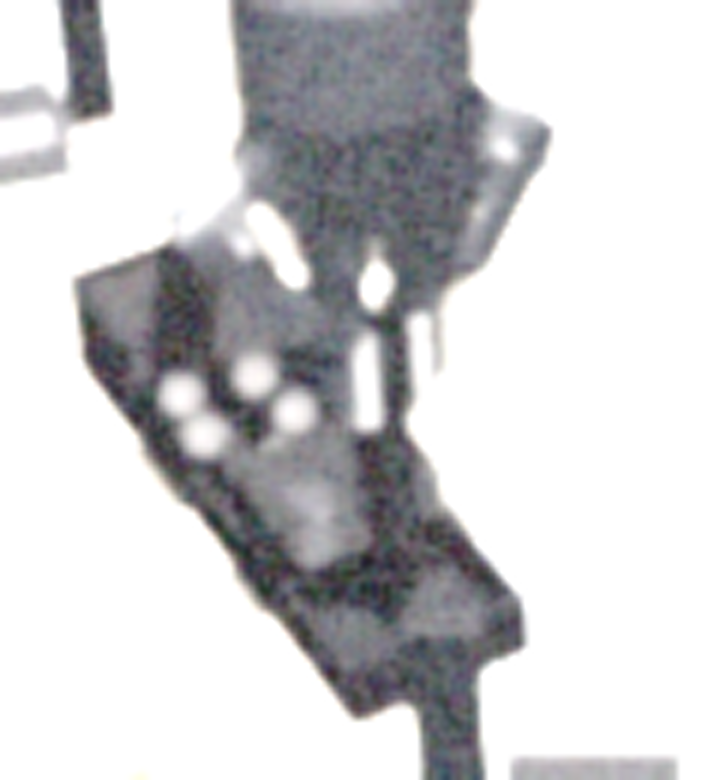

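The view is dim: four balls are visible near crop (180–295,375–435), and the scoop's outline is close to the prediction. I'll lower past the wall tops and watch the force.

```bash
python3 -m jog '{"linear":[[0.5,0,0],[1,0,0],[1.5,0,0],[1.5,0,0]],"twist":[0,0,0,0],"claw":[-1,-1,-1,-1]}' 40
python3 - <<'E'
from h import *
rel((.609,-.2578,.072),1.601)
d=__import__("station").manip.snapshot("scene"); np.savez("s7",**d);bright(d,200,240,320,370,6,"pics/g6.png",60)
E
```

```text
t: 5.8
tcp_pos: [0.6078, -0.2577, 0.0872]
tool_rot: [-0.01, 0.708, 0.011, 0.706]
force: [0.6, -0.2, -0.8]
finger_gap: 0.136
t 5.80 tcp [ 0.6078 -0.2577  0.0872] yaw 1.6008 gap 0.136 F [ 0.6 -0.2 -0.8] shift cm [ 1.52 -0.02  0.12] twist -0.0002 q [-0.57  0.75  1.45 -0.    0.95 -2.17]
```

View pics/g6.png

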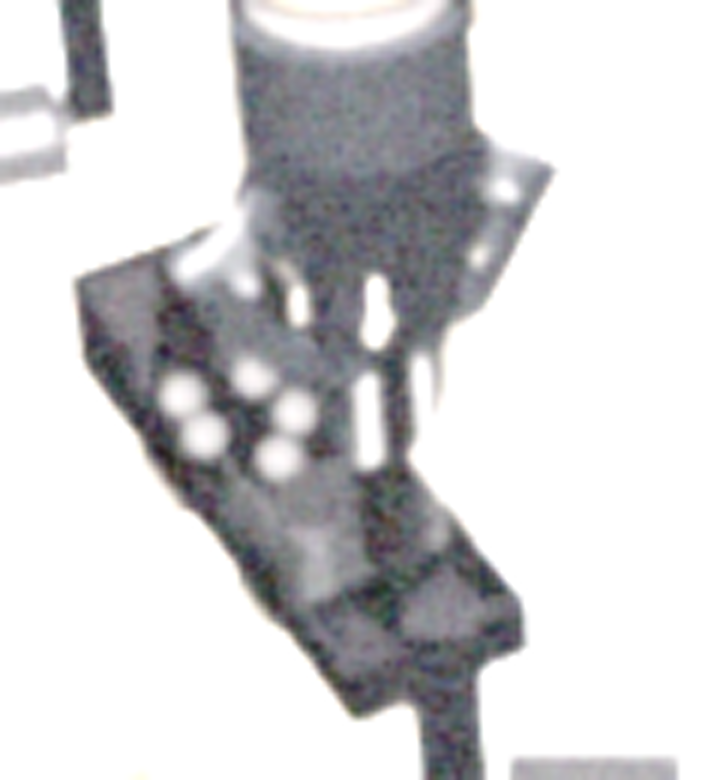

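```bash
python3 -m jog '{"linear":[[0.5,0,0],[1,0,0],[1.3,0,0],[1.45,0,0],[1.5,0,0],[1.5,0,0]],"twist":[0,0,0,0,0,0],"claw":[-1,-1,-1,-1,-1,-1]}' 40
python3 - <<'E'
from h import *
rel((.609,-.2578,.072),1.601)
E
```

```text
t: 6.35
tcp_pos: [0.6085, -0.258, 0.0731]
tool_rot: [-0.011, 0.707, 0.011, 0.707]
force: [0.4, -0.5, -0.5]
finger_gap: 0.133
t 6.35 tcp [ 0.6085 -0.258   0.0731] yaw 1.6010 gap 0.133 F [ 0.4 -0.5 -0.5] shift cm [0.11 0.02 0.05] twist -0.0 q [-0.57  0.77  1.45 -0.    0.92 -2.17]
```

```bash
python3 -m jog '{"linear":[[0.05,0,0],[0.1,0,0],[0.1,0,0]],"twist":[0,0,0],"claw":[-1,-1,-1]}' 40
python3 -m jog '{"linear":[[0.05,0,0],[0.1,0,0],[0.1,0,0]],"twist":[0,0,0],"claw":[-1,-1,-1]}' 40
```

```text
t: 6.6
tcp_pos: [0.6087, -0.2581, 0.0725]
tool_rot: [-0.011, 0.707, 0.011, 0.707]
force: [0.1, -0.2, -0.4]
finger_gap: 0.133
t: 6.85
tcp_pos: [0.6088, -0.2581, 0.0724]
tool_rot: [-0.011, 0.707, 0.011, 0.707]
force: [-0.8, 1.1, 4.7]
finger_gap: 0.135
```

```bash
python3 -m jog '{"linear":[[0,0,-0.2],[0,0,-0.6],[0,0,-1.1],[0,0,-1.6],[0,0,-2.1],[0,0,-2.6],[0,0,-3.1],[0,0,-3.6],[0,0,-4.1],[0,0,-4.6],[0,0,-5.1],[0,0,-5.6],[0,0,-6.1],[0,0,-6.6],[0,0,-7.0],[0,0,-7.4],[0,0,-7.7],[0,0,-7.9],[0,0,-7.9]],"twist":[0,0,0,0,0,0,0,0,0,0,0,0,0,0,0,0,0,0,0],"claw":[-1,-1,-1,-1,-1,-1,-1,-1,-1,-1,-1,-1,-1,-1,-1,-1,-1,-1,-1]}' 40
python3 - <<'E'
from h import *
rel((.609,-.2578,.072),1.601)
d=__import__("station").manip.snapshot("scene"); np.savez("s8",**d);bright(d,190,220,310,350,6,"pics/g7.png",70)
E
```

```text
t: 8.43
tcp_pos: [0.5312, -0.2619, 0.0726]
tool_rot: [-0.012, 0.705, 0.009, 0.709]
force: [3.4, -0.6, 5.3]
finger_gap: 0.132
t 8.43 tcp [ 0.5312 -0.2619  0.0726] yaw 1.6005 gap 0.132 F [ 3.4 -0.6  5.3] shift cm [0.1  0.18 7.79] twist -0.0005 q [-0.65  0.7   1.64  0.    0.79 -2.25]
```

View pics/g7.png

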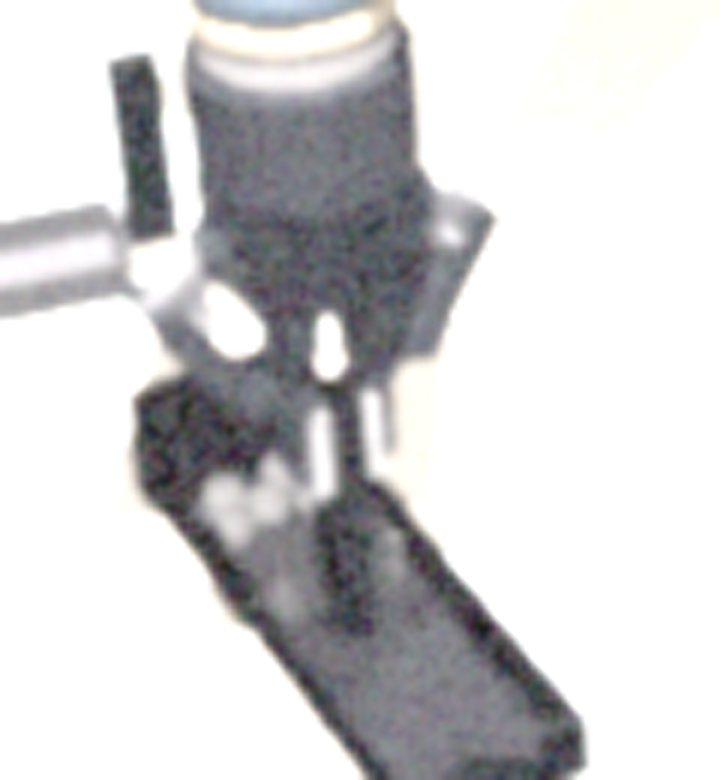

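```bash
python3 - <<'E'
from h import *
d=load("s8")
for u in [(215,490),(280,465),(250,500),(240,527),(262,490)]: 
    w=plane(d,((u[0]+.5)/6+189.5,(u[1]+.5)/6+219.5),.0135); print(u,np.round(w,4),"dist ahead of P",round(.5312-w[0],4))
crop(d,215,290,250,320,18,"pics/g8.png")
E
python3 -m jog '{"linear":[[0,0,-0.2],[0,0,-0.4],[0,0,-0.5],[0,0,-0.5]],"twist":[0,0,0,0],"claw":[-1,-1,-1,-1]}' 40
```

```text
(215, 490) [ 0.4428 -0.2775  0.0135] dist ahead of P 0.0884
(280, 465) [ 0.4415 -0.2509  0.0135] dist ahead of P 0.0897
(250, 500) [ 0.455  -0.2687  0.0135] dist ahead of P 0.0762
(240, 527) [ 0.4677 -0.2781  0.0135] dist ahead of P 0.0635
(262, 490) [ 0.4518 -0.2626  0.0135] dist ahead of P 0.0794
t: 8.82
tcp_pos: [0.5272, -0.2622, 0.0729]
tool_rot: [-0.012, 0.705, 0.009, 0.71]
force: [6.6, 0.7, 5.4]
finger_gap: 0.128
```

View pics/g8.png

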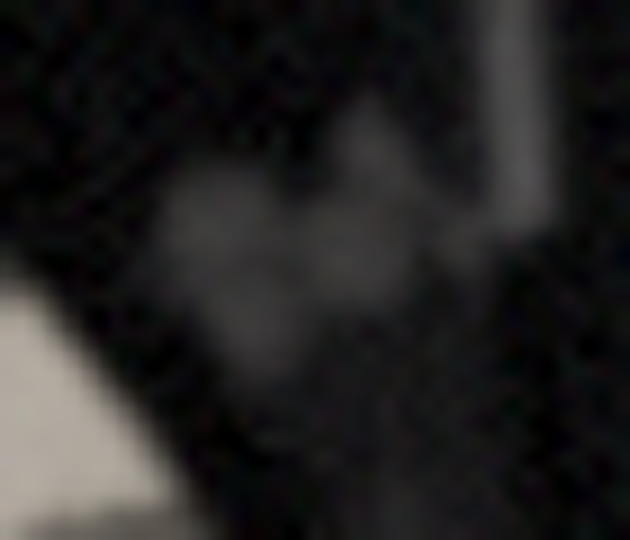

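```bash
python3 -m jog '{"linear":[[0,0,-0.2],[0,0,-0.4],[0,0,-0.4],[0,0,-0.4]],"twist":[0,0,0,0],"claw":[-1,-1,-1,-1]}' 80
python3 - <<'E'
from h import *
rel((.609,-.2578,.072),1.601)
d=__import__("station").manip.snapshot("scene"); np.savez("s9",**d);bright(d,205,270,285,340,9,"pics/g9.png",70)
E
```

```text
t: 9.15
tcp_pos: [0.5262, -0.2627, 0.0738]
tool_rot: [-0.012, 0.702, 0.008, 0.712]
force: [10.8, 2.1, 7.2]
finger_gap: 0.124
t 9.15 tcp [ 0.5262 -0.2627  0.0738] yaw 1.5979 gap 0.124 F [10.8  2.1  7.2] shift cm [0.28 0.26 8.29] twist -0.0031 q [-0.65  0.69  1.66  0.01  0.78 -2.26]
```

View pics/g9.png

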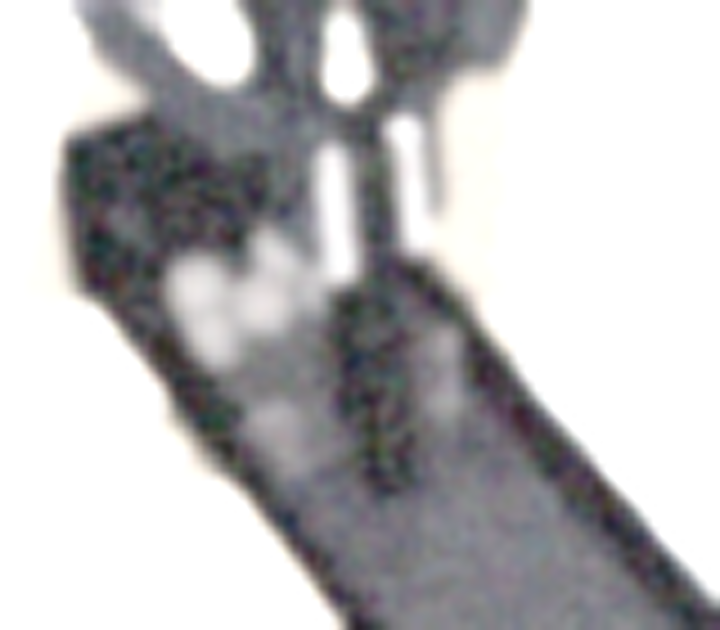

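```bash
python3 - <<'E'
from h import *
d=load("s9")
for u in [(190,285),(265,250),(260,300),(213,335),(285,270)]: 
    w=plane(d,((u[0]+.5)/9+204.5,(u[1]+.5)/9+269.5),.0135); print(u,np.round(w,4),"behind lip(mm)",round((w[0]-(.5262-.074))*1000,1), "if z.02:",round((plane(d,((u[0]+.5)/9+204.5,(u[1]+.5)/9+269.5),.02)[0]-.4522)*1000,1))
E
```

```text
(190, 285) [ 0.443  -0.277   0.0135] behind lip(mm) -9.2 if z.02: -1.2
(265, 250) [ 0.4397 -0.2556  0.0135] behind lip(mm) -12.5 if z.02: -4.5
(260, 300) [ 0.4574 -0.2645  0.0135] behind lip(mm) 5.2 if z.02: 13.1
(213, 335) [ 0.4641 -0.2798  0.0135] behind lip(mm) 11.9 if z.02: 19.7
(285, 270) [ 0.4497 -0.2545  0.0135] behind lip(mm) -2.5 if z.02: 5.4
```

```bash
python3 -m jog '{"linear":[[-0.1,0,0],[-0.1,0,0],[-0.1,0,0],[-0.1,0,0]],"twist":[0,0,0,0],"claw":[-1,-1,-1,-1]}' 80
python3 - <<'E'
from h import *
rel((.609,-.2578,.072),1.601)
d=__import__("station").manip.snapshot("scene"); np.savez("s10",**d);bright(d,205,270,285,340,9,"pics/g10.png",70)
E
```

```text
t: 9.53
tcp_pos: [0.5257, -0.2626, 0.0741]
tool_rot: [-0.012, 0.703, 0.008, 0.711]
force: [9.7, 2.2, 5.0]
finger_gap: 0.127
t 9.53 tcp [ 0.5257 -0.2626  0.0741] yaw 1.5983 gap 0.127 F [9.7 2.2 5. ] shift cm [0.31 0.25 8.33] twist -0.0027 q [-0.66  0.69  1.66  0.01  0.78 -2.26]
```

View pics/g10.png

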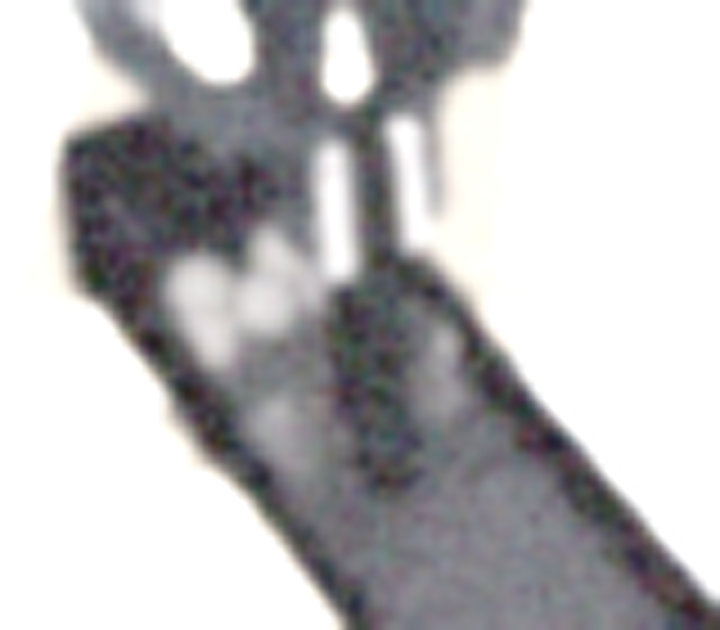

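```bash
python3 -m jog '{"linear":[[-0.4,0,0],[-0.8,0,-0.3],[-1.3,0,-0.8],[-1.8,0.05,-1.3],[-2.3,0.1,-1.8],[-2.8,0.1,-2.3],[-3.4,0.1,-2.7],[-4.3,0.1,-2.9],[-5.1,0.1,-3.2],[-5.1,0.1,-3.7],[-5.1,0.1,-4.2]],"twist":[0,0,0,0,0,0,0,0,0,0,0],"claw":[-1,-1,-1,-1,-1,-1,-1,-1,-1,-1,-1]}' 80
python3 - <<'E'
from h import *
rel((.609,-.2578,.072),1.601)
d=__import__("station").manip.snapshot("scene"); np.savez("s11",**d);bright(d,190,230,290,330,7,"pics/g11.png",90)
E
```

```text
t: 10.5
tcp_pos: [0.477, -0.2605, 0.1234]
tool_rot: [-0.011, 0.708, 0.011, 0.706]
force: [-1.2, -0.2, -2.2]
finger_gap: 0.128
t 10.50 tcp [ 0.477  -0.2605  0.1234] yaw 1.6014 gap 0.128 F [-1.2 -0.2 -2.2] shift cm [ 5.12 -0.14 13.21] twist 0.0004 q [-0.71  0.57  1.73 -0.    0.84 -2.31]
```

View pics/g11.png

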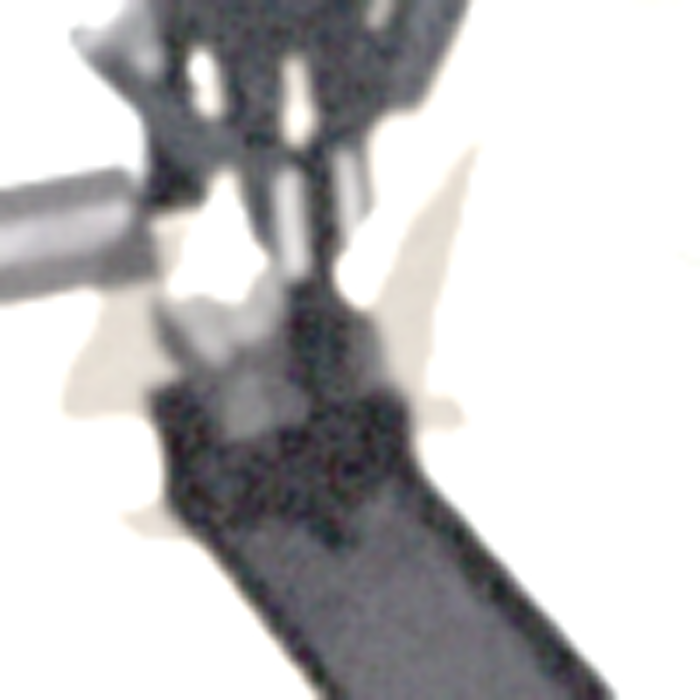

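```bash
python3 -m jog '{"linear":[[0.3,0,-0.4],[0.7,0,-0.7],[1.1,0,-0.9],[1.5,0,-1.0],[1.9,0,-1.0],[1.9,0,-1.0]],"twist":[0,0,0,0,0,0],"claw":[-1,-1,-1,-1,-1,-1]}' 25
python3 - <<'E'
from h import *
rel((.609,-.2578,.072),1.601)
d=__import__("station").manip.snapshot("scene"); np.savez("s12",**d);bright(d,190,230,290,330,7,"pics/g12.png",90)
E
```

```text
t: 11.05
tcp_pos: [0.4751, -0.2641, 0.1082]
tool_rot: [-0.012, 0.702, 0.007, 0.712]
force: [9.2, 3.1, 20.5]
finger_gap: 0.129
t 11.05 tcp [ 0.4751 -0.2641  0.1082] yaw 1.5980 gap 0.129 F [ 9.2  3.1 20.5] shift cm [ 3.81  0.29 13.35] twist -0.003 q [-0.72  0.59  1.76  0.01  0.77 -2.32]
```

View pics/g12.png

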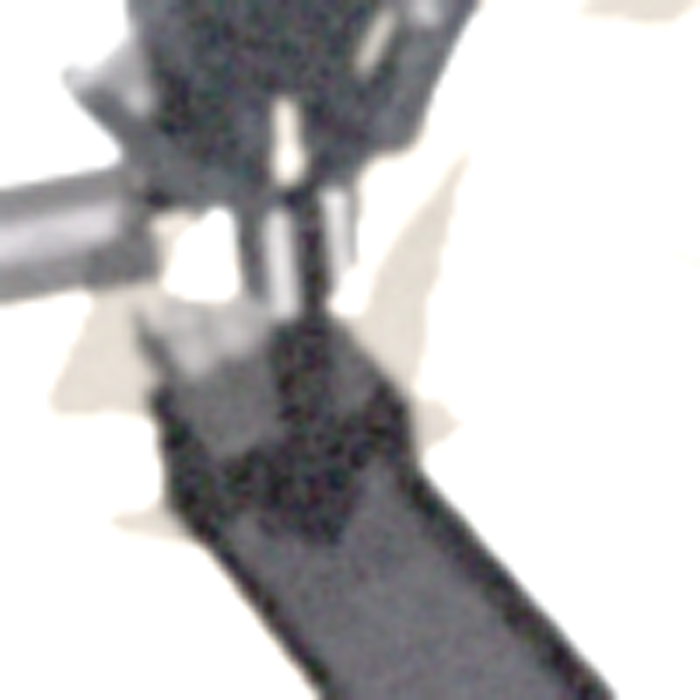

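```bash
python3 -m jog '{"linear":[[-0.3,0,0.3],[-0.7,0,0.3],[-1.2,0,0.3],[-2,0,0.3],[-3,0,0.3],[-3.6,0,0.3],[-4,0,0.3],[-4,0,0.3]],"twist":[0,0,0,0,0,0,0,0],"claw":[-1,-1,-1,-1,-1,-1,-1,-1]}' 25
python3 - <<'E'
from h import *
rel((.609,-.2578,.072),1.601)
d=__import__("station").manip.snapshot("scene"); np.savez("s13",**d);bright(d,190,210,290,310,7,"pics/g13.png",110);crop(d,190,210,290,310,7,"pics/g13b.png")
E
```

```text
t: 11.77
tcp_pos: [0.4719, -0.2616, 0.1455]
tool_rot: [-0.011, 0.706, 0.01, 0.708]
force: [-0.0, -0.2, -1.0]
finger_gap: 0.13
t 11.77 tcp [ 0.4719 -0.2616  0.1455] yaw 1.6009 gap 0.130 F [-0.  -0.2 -1. ] shift cm [ 7.37 -0.02 13.7 ] twist -0.0001 q [-0.71  0.53  1.73 -0.    0.87 -2.31]
```

View pics/g13.png

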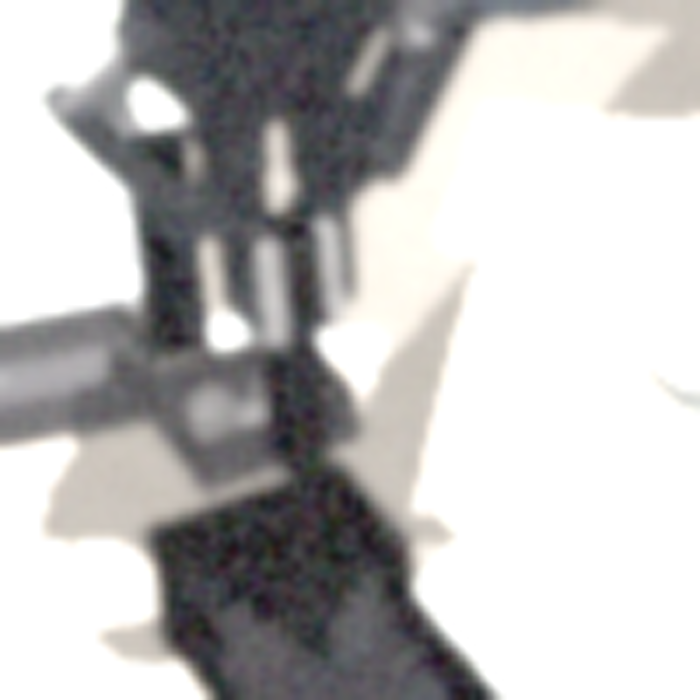

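View pics/g13b.png

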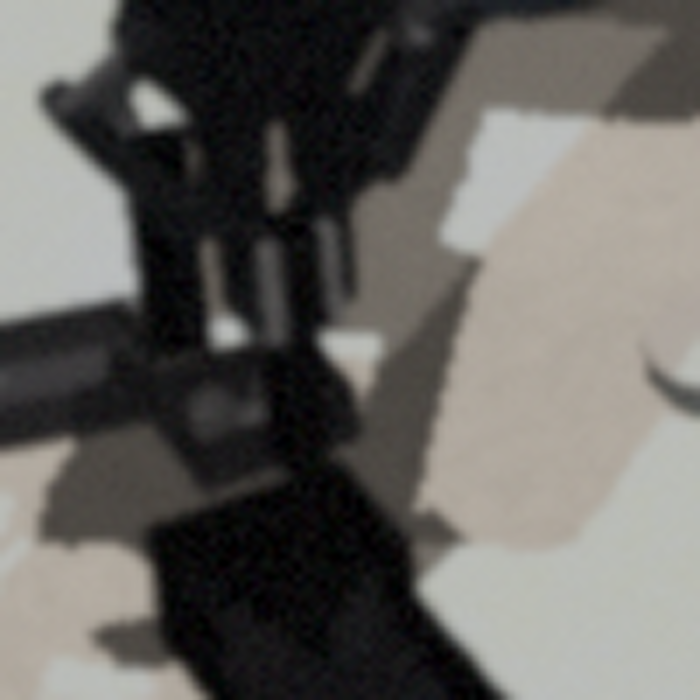

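```bash
cat >> h.py <<'E'
def SP(tcp,yaw,th,p,gz=.087):
    # p in scoop frame; grip pivot at scoop (44mm, 0, gz); tcp is .019 below pivot; th = lip-up pitch
    x,y,z=p[0]-.044,p[1],p[2]-gz; c,s_=np.cos(th),np.sin(th); x,z=x*c+z*s_,-x*s_+z*c
    cy,sy=np.cos(yaw),np.sin(yaw); return np.array(tcp)+[cy*x-sy*y,sy*x+cy*y,z+.019]
E
python3 - <<'E'
from h import *
d=load("s13"); tcp=(.4719,-.2616,.1455)
pts=dict(lipR=(-.03,-.027,0),lipRt=(-.03,-.027,.02),lipL=(-.03,.027,0),backR=(.032,-.027,0),backRt=(.032,-.027,.02),backL=(.032,.027,0),backLt=(.032,.027,.02),hb=(.056,0,.01))
for th in(0,.1,.2):
    print(th,{n:((proj(d,SP(tcp,.03,th,p))-[190,210]+.5)*7).round().astype(int).tolist() for n,p in pts.items()})
cv2.imwrite("pics/full13.png",d["pixels"][:,:,::-1])
E
```

```text
0 {'lipR': [138, 421], 'lipRt': [130, 369], 'lipL': [294, 368], 'backR': [218, 520], 'backRt': [211, 467], 'backL': [379, 463], 'backLt': [373, 411], 'hb': [330, 505]}
0.1 {'lipR': [124, 388], 'lipRt': [119, 339], 'lipL': [281, 336], 'backR': [206, 502], 'backRt': [202, 452], 'backL': [366, 446], 'backLt': [364, 396], 'hb': [319, 494]}
0.2 {'lipR': [112, 355], 'lipRt': [109, 309], 'lipL': [269, 303], 'backR': [194, 482], 'backRt': [192, 436], 'backL': [354, 426], 'backLt': [354, 380], 'hb': [308, 481]}
```

View pics/full13.png

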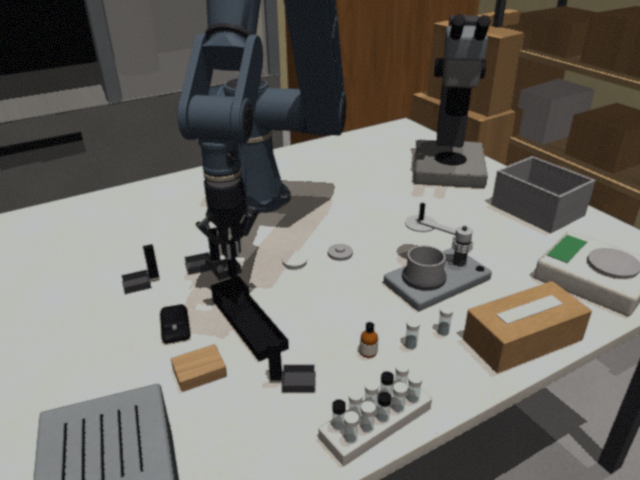

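The trough is empty, nothing is on the bench, and the bowl's back corner at (207,487) fits about 8° lip-up. One ball shows at (210,415), with the rest hidden behind the back wall. I'll carry it slowly to a run-up pose, turning the mouth toward +y (the jar).

```bash
python3 -m jog '{"linear":[[-0.8,0,0],[-2,0,0],[-3.4,0,0],[-4.5,0.1,0.1],[-5,0.4,0.4],[-5,0.8,0.9],[-5,1.3,1.5],[-5,1.9,2.2],[-5,2.5,3],[-5,3.2,3.9],[-5,3.9,4.8],[-5,4.6,5.7],[-5,5.3,6.7],[-5,6,7.7],[-5,6.7,8.7],[-5,7.4,9.7],[-5,8.1,10.7],[-5,8.8,11.6],[-5,9.4,12.4],[-5,9.9,13.1]],"twist":[0.03,0.09,0.16,0.24,0.32,0.4,0.48,0.56,0.64,0.72,0.8,0.88,0.96,1.04,1.12,1.2,1.28,1.36,1.44,1.5],"claw":[-1,-1,-1,-1,-1,-1,-1,-1,-1,-1,-1,-1,-1,-1,-1,-1,-1,-1,-1,-1]}' 60
python3 - <<'E'
from h import *
rel((.617,-.15,.168),0)
snap("14"); d=load("scene14"); t=load("top14"); crop(d,240,150,360,280,5,"pics/h1.png"); cv2.imwrite("pics/top14.png",t["pixels"][:,:,::-1]); bright(d,240,180,340,280,7,"pics/h2.png",110)
E
```

```text
t: 13.48
tcp_pos: [0.5995, -0.1575, 0.1935]
tool_rot: [0.475, 0.524, -0.475, 0.523]
force: [0.8, -0.3, -2.1]
finger_gap: 0.126
t 13.48 tcp [ 0.5995 -0.1575  0.1935] yaw 0.0978 gap 0.126 F [ 0.8 -0.3 -2.1] shift cm [ 2.55  1.82 -0.57] twist 0.0978 q [-0.44  0.56  1.48 -0.    1.1  -0.53]
```

View pics/h1.png

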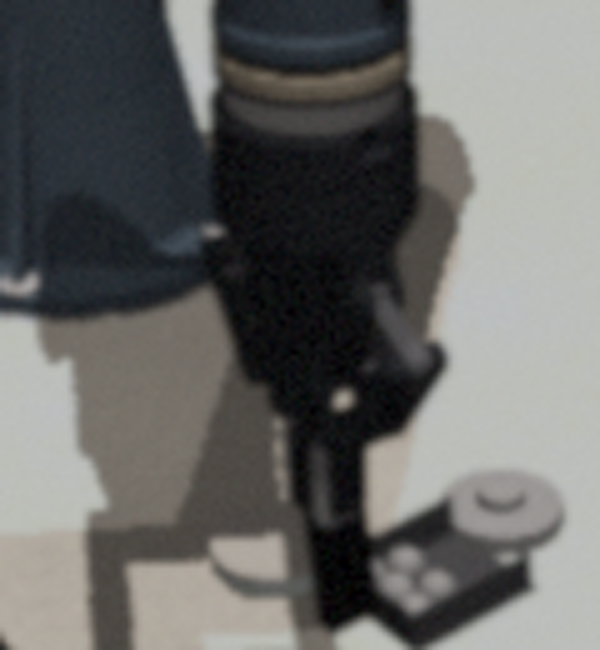

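View pics/top14.png

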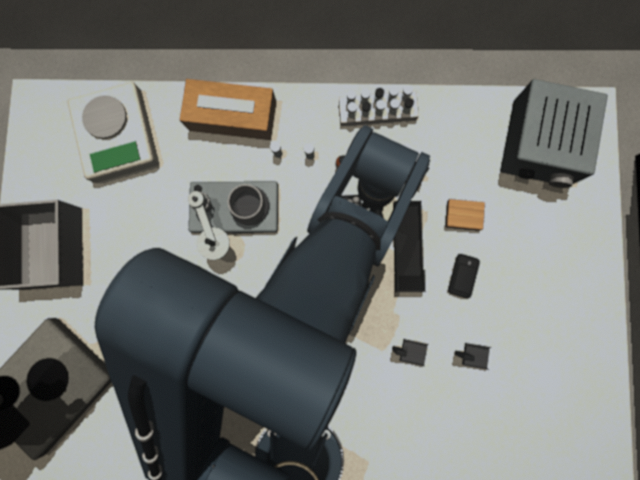

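At least four balls are sitting at the back of the bowl, at crop (385–440,555–605). Finish the pre-positioning and check the jar centre with an ellipse fit in both views.

```bash
python3 -m jog '{"linear":[[0.2,0.3,0],[0.6,0.7,0],[1.1,1.1,0],[1.6,1.4,0],[2,1.6,0],[2.2,1.7,0],[2.2,1.7,0],[2.2,1.7,0]],"twist":[0.04,0.07,0.08,0.08,0.08,0.08,0.08,0.08],"claw":[-1,-1,-1,-1,-1,-1,-1,-1]}' 60
python3 - <<'E'
from h import *
rel((.617,.036,.170),0)
snap("15"); s=load("scene15"); t=load("top15")
crop(s,380,190,500,310,6,"pics/i1.png"); crop(s,260,170,380,290,6,"pics/i2.png")
E
```

```text
t: 14.25
tcp_pos: [0.6162, -0.1565, 0.172]
tool_rot: [0.495, 0.506, -0.495, 0.505]
force: [0.1, 0.5, -1.2]
finger_gap: 0.129
t 14.25 tcp [ 0.6162 -0.1565  0.172 ] yaw 0.0214 gap 0.129 F [ 0.1  0.5 -1.2] shift cm [  0.21   0.49 -19.25] twist 0.0214 q [-0.42  0.61  1.46 -0.    1.07 -0.45]
```

View pics/i1.png

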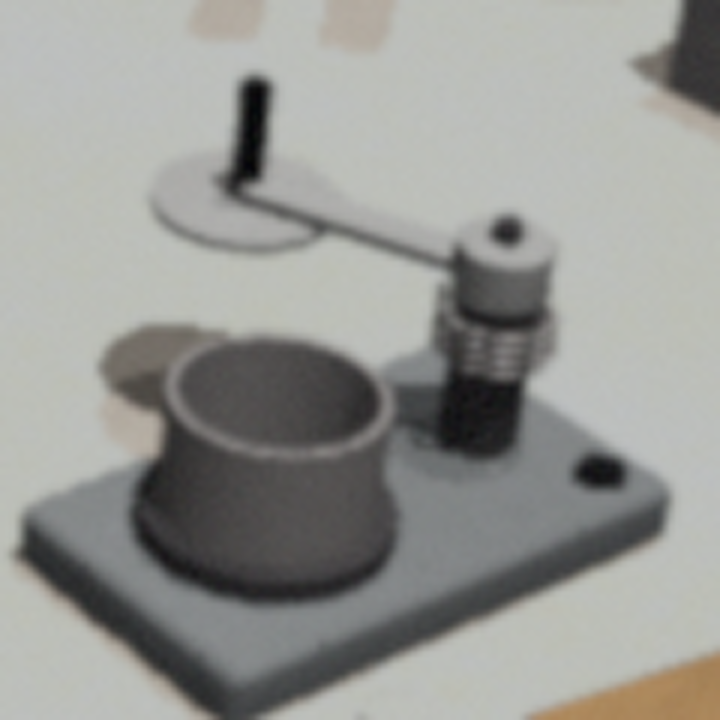

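View pics/i2.png

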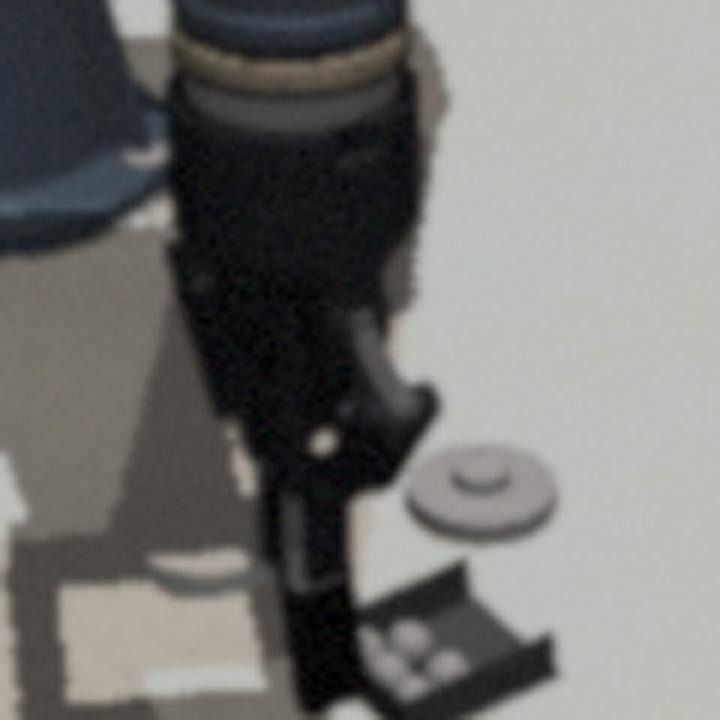

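```bash
python3 - <<'E'
from h import *
d=load("scene15"); t=load("top15"); tcp=(.6162,-.1565,.172)
print("jar scene",plane(d,((280+.5)/6+379.5,(396+.5)/6+189.5),.09), "pivot top disc",plane(d,((505+.5)/6+379.5,(245+.5)/6+189.5),.12))
g=t["pixels"][150:260,180:290]
print("jar top earlier (.6171,.136)")
for th in(.1,.15,.2):
    print(th,[((proj(d,SP(tcp,.0214-np.pi/2,th,p))-[260,170]+.5)*6).round().astype(int).tolist() for p in [(-.03,-.027,.02),(-.03,.027,.02),(-.03,.027,0),(.032,.027,0),(.032,.027,.02)]], "lip xyz",SP(tcp,.0214-np.pi/2,th,(-.03,0,0)).round(4),"heel",SP(tcp,.0214-np.pi/2,th,(.032,0,0)).round(4))
E
```

```text
jar scene [0.61763823 0.13905554 0.09      ] pivot top disc [0.61518253 0.24707935 0.12      ]
jar top earlier (.6171,.136)
0.1 [[466, 556], [555, 634], [558, 680], [404, 755], [398, 709]] lip xyz [ 0.6144 -0.0742  0.1118] heel [ 0.6158 -0.1359  0.1056]
0.15 [[473, 544], [562, 621], [568, 666], [415, 748], [407, 703]] lip xyz [ 0.6144 -0.0703  0.116 ] heel [ 0.6157 -0.1316  0.1068]
0.2 [[479, 532], [569, 608], [577, 652], [425, 741], [415, 697]] lip xyz [ 0.6143 -0.0667  0.1204] heel [ 0.6156 -0.1275  0.1081]
```

All five balls show at crop (370–445,635–688), the lip is about 5° up, and the jar centre agrees between views at about (0.617,0.137). Now the forward run with a hard stop, lip ending 14 mm short of the jar axis.

```bash
python3 -m jog '{"linear":[[0.2,0.05,-0.8],[0.4,0.1,-2.5],[0.6,0.2,-5.5],[0.6,0.3,-9],[0.6,0.45,-12.5],[0.6,0.55,-16],[0.6,0.7,-19.5],[0.6,0.7,-19.8],[0.6,0.7,-19.8],[0.6,0.7,-19.8],[0.6,0.7,-19.8],[0.6,0.7,-19.8],[0.6,0.7,-19.8]],"twist":[0,0,0,0,0,0,0,0,0,0,0,0,0],"claw":[-1,-1,-1,-1,-1,-1,-1,-1,-1,-1,-1,-1,-1]}' 80
python3 - <<'E'
from h import *
rel((.619,.043,.166),0.02)
snap("16"); s=load("scene16"); t=load("top16")
crop(s,360,170,480,300,6,"pics/j1.png"); crop(t,180,150,330,270,5,"pics/j2.png")
E
```

```text
t: 15.43
tcp_pos: [0.6194, 0.0402, 0.1663]
tool_rot: [0.495, 0.505, -0.495, 0.505]
force: [1.3, 0.8, -0.9]
finger_gap: 0.128
t 15.43 tcp [0.6194 0.0402 0.1663] yaw 0.0190 gap 0.128 F [ 1.3  0.8 -0.9] shift cm [ 0.03 -0.03 -0.28] twist -0.001 q [-0.11  0.6   1.51 -0.    1.04 -0.13]
```

View pics/j1.png

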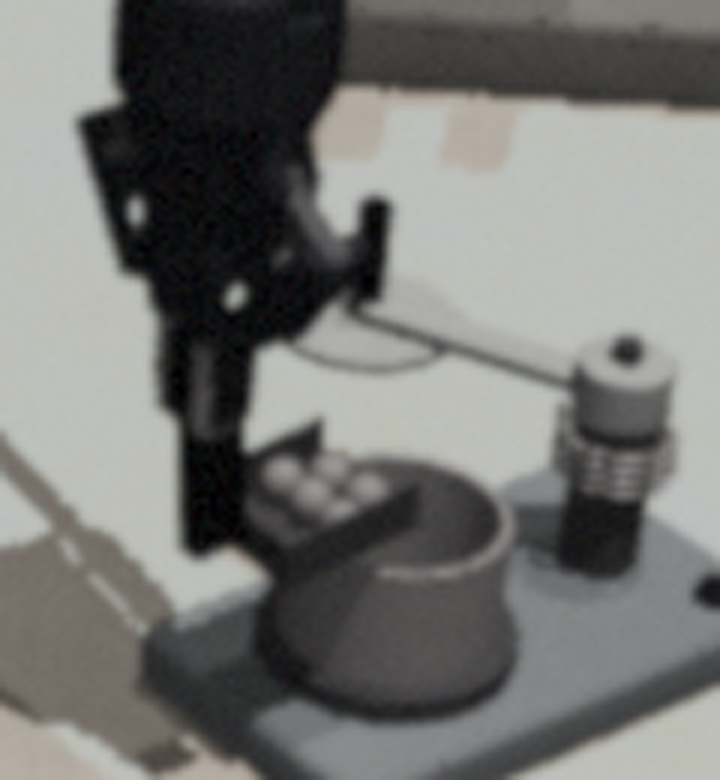

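View pics/j2.png

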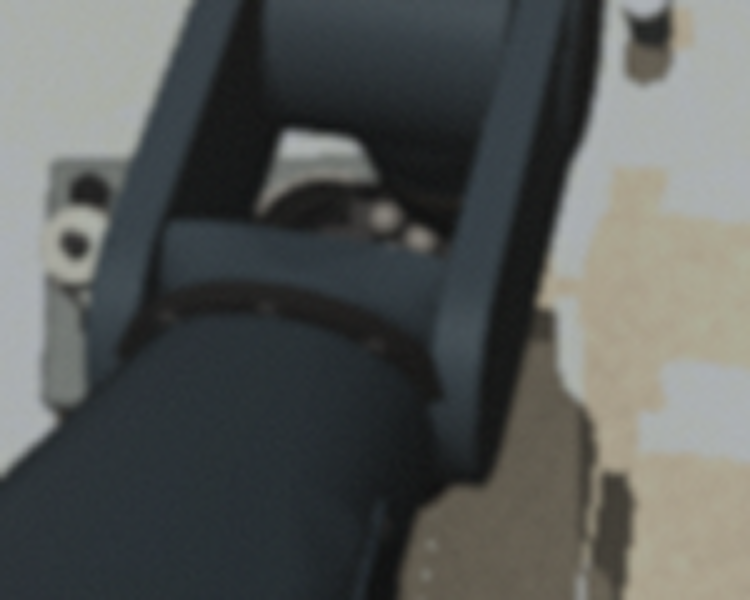

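```bash
python3 - <<'E'
from h import *
d=load("scene16"); tcp=np.array((.6194,.0402,.1663))
for u in [(285,475),(335,465),(320,495),(370,485),(345,512)]:
    w=plane(d,((u[0]+.5)/6+359.5,(u[1]+.5)/6+169.5),.112); print(np.round(w,4),"behind lip",np.round(.0402+.082-w[1],4))
for th in(.04,.08,.12,.16): print(th,[((proj(d,SP(tcp,.019-np.pi/2,th,p))-[360,170]+.5)*6).round().astype(int).tolist() for p in [(-.03,-.027,.02),(-.03,.027,.02),(.032,.027,0)]])
E
```

```text
[0.5992 0.0977 0.112 ] behind lip 0.0245
[0.6034 0.1176 0.112 ] behind lip 0.0046
[0.6163 0.1003 0.112 ] behind lip 0.0219
[0.6206 0.12   0.112 ] behind lip 0.0022
[0.6298 0.101  0.112 ] behind lip 0.0212
0.04 [[314, 430], [411, 498], [272, 602]]
0.08 [[319, 421], [417, 488], [280, 598]]
0.12 [[325, 411], [423, 479], [287, 593]]
0.16 [[331, 402], [428, 469], [295, 587]]
```

All five balls are still in the bowl: they rolled forward, to 2–25 mm behind the lip, but the stop was too soft. I'll back up gently, then do a faster run with an immediate reversal over the jar.

```bash
python3 -m jog '{"linear":[[0,0,0],[0,0,0.1],[0,0,0.3],[0,0,0.6],[0,0,1.0],[0,0,1.5],[0,0,2.1],[0,0,2.8],[0,0,3.5],[0,0,4.2],[0,0,4.9],[0,0,5.6],[0,0,6.3],[0,0,7.0],[0,0,7.7],[0,0,8.4],[0,0,9.1],[0,0,9.8],[0,0,10.5],[0,0,11.2]],"twist":[0,0,0,0,0,0,0,0,0,0,0,0,0,0,0,0,0,0,0,0],"claw":[-1,-1,-1,-1,-1,-1,-1,-1,-1,-1,-1,-1,-1,-1,-1,-1,-1,-1,-1,-1]}' 80
python3 -m jog '{"linear":[[0,0,0.6],[0,0,1.0],[0,0,1.2],[0,0,1.2],[0,0,1.2],[0,0,1.2]],"twist":[0,0,0,0,0,0],"claw":[-1,-1,-1,-1,-1,-1]}' 80
python3 - <<'E'
from h import *
rel((.619,.043,.166),0.02)
snap("17"); s=load("scene17")
crop(s,320,190,440,300,6,"pics/k1.png")
E
```

```text
t: 17.2
tcp_pos: [0.6216, -0.0711, 0.1663]
tool_rot: [0.495, 0.505, -0.495, 0.505]
force: [0.1, 1.0, -1.7]
finger_gap: 0.127
t: 17.7
tcp_pos: [0.6218, -0.082, 0.1663]
tool_rot: [0.495, 0.505, -0.495, 0.505]
force: [0.2, 0.6, -1.4]
finger_gap: 0.123
t 17.70 tcp [ 0.6218 -0.082   0.1663] yaw 0.0213 gap 0.123 F [ 0.2  0.6 -1.4] shift cm [ 3.000e-02 -1.000e-02 -1.251e+01] twist 0.0013 q [-0.31  0.61  1.49  0.    1.05 -0.33]
```

View pics/k1.png

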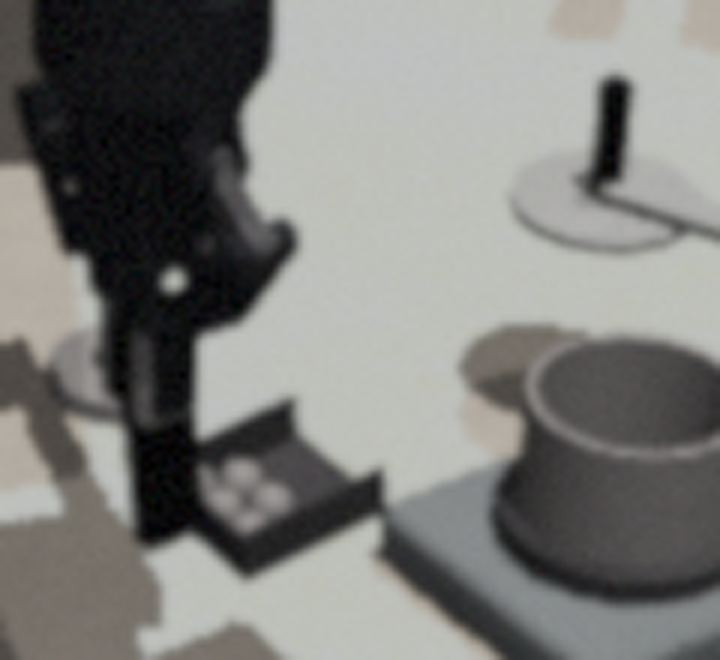

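```bash
python3 -m jog '{"linear":[[0,0,-3.5],[0,0,-7.6],[0,0,-11.7],[0,0,-15.8],[0,0,-11.7],[0,0,-7.6],[0,0,-3.5],[0,0,-1],[0,0,0],[0,0,0],[0,0,0],[0,0,0]],"twist":[0,0,0,0,0,0,0,0,0,0,0,0],"claw":[-1,-1,-1,-1,-1,-1,-1,-1,-1,-1,-1,-1]}' 80
python3 - <<'E'
from h import *
rel((.619,.043,.166),0.02)
snap("18"); s=load("scene18");t=load("top18")
crop(s,320,190,440,300,6,"pics/l1.png"); crop(t,170,150,330,270,5,"pics/l2.png")
E
```

```text
t: 18.8
tcp_pos: [0.6215, -0.0809, 0.1663]
tool_rot: [0.495, 0.506, -0.494, 0.505]
force: [-0.6, -0.4, -1.4]
finger_gap: 0.128
t 18.80 tcp [ 0.6215 -0.0809  0.1663] yaw 0.0217 gap 0.128 F [-0.6 -0.4 -1.4] shift cm [  0.04   0.02 -12.39] twist 0.0017 q [-0.31  0.61  1.49  0.    1.05 -0.33]
```

View pics/l1.png

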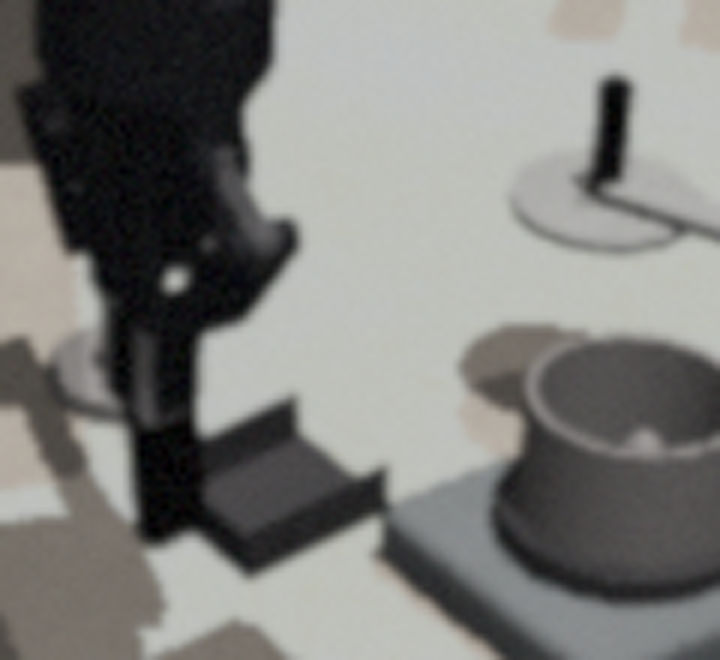

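View pics/l2.png

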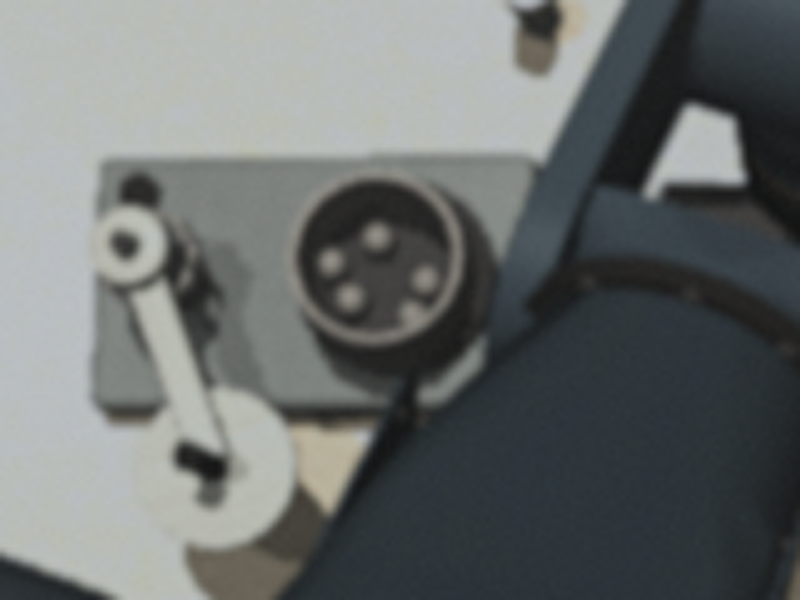

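All five balls are in the jar, at crop (330–425,237–315) in the top view, and the scoop is empty. Now carry the scoop back to its original spot.

```bash
python3 -m jog '{"linear":[[0,-0.2,-0.3],[0,-0.4,-0.7],[0,-0.6,-1.0],[0,-0.8,-1.3],[0,-1,-1.6],[0,-1.2,-2],[0,-1.4,-2.3],[0,-1.6,-2.6],[0,-1.8,-2.9],[0,-2,-3.3],[0,-2.3,-3.6],[0,-2.6,-4],[0,-2.8,-4.3],[0,-2.85,-4.45],[0,-2.85,-4.45],[0,-2.85,-4.45]],"twist":[-0.05,-0.15,-0.26,-0.37,-0.48,-0.59,-0.7,-0.81,-0.92,-1.03,-1.14,-1.25,-1.35,-1.42,-1.454,-1.454],"claw":[-1,-1,-1,-1,-1,-1,-1,-1,-1,-1,-1,-1,-1,-1,-1,-1]}' 60
python3 - <<'E'
from h import *
rel((.592,-.037,.07),1.476)
E
```

```text
t: 20.23
tcp_pos: [0.5922, -0.037, 0.1665]
tool_rot: [0.033, 0.706, -0.033, 0.706]
force: [-0.0, 0.2, -0.0]
finger_gap: 0.128
t 20.23 tcp [ 0.5922 -0.037   0.1665] yaw 1.4774 gap 0.128 F [-0.   0.2 -0. ] shift cm [ 9.65 -0.01 -0.02] twist 0.0014 q [-0.25  0.57  1.58  0.    1.   -1.73]
```

```bash
python3 -m jog '{"linear":[[1,0,0],[3.5,0,0],[6.5,0,0],[8.5,0,0],[9.3,0,0],[9.6,0,0],[9.7,0,0],[9.7,0,0]],"twist":[0,0,0,0,0,0,0,0],"claw":[-1,-1,-1,-1,-1,-1,-1,-1]}' 40
python3 -m jog '{"linear":[[0.1,0,0],[0.2,0,0],[0.2,0,0]],"twist":[0,0,0],"claw":[-1,-1,-1]}' 20
```

```text
t: 20.9
tcp_pos: [0.5932, -0.0386, 0.0699]
tool_rot: [0.034, 0.706, -0.034, 0.707]
force: [-0.4, 0.0, -1.5]
finger_gap: 0.128
t: 21.15
tcp_pos: [0.593, -0.0386, 0.0682]
tool_rot: [0.034, 0.706, -0.034, 0.707]
force: [-0.1, -0.0, 0.4]
finger_gap: 0.127
```

```bash
python3 -m jog '{"linear":[[0.05,0,0],[0.1,0,0],[0.1,0,0]],"twist":[0,0,0],"claw":[-1,-1,-1]}' 20
python3 - <<'E'
from h import *
rel((.592,-.037,.07),1.476)
d=__import__("station").manip.snapshot("scene"); np.savez("s20",**d);bright(d,290,220,410,310,6,"pics/m1.png",120)
E
```

```text
t: 21.4
tcp_pos: [0.5925, -0.0385, 0.0665]
tool_rot: [0.034, 0.706, -0.034, 0.706]
force: [-0.3, 0.6, -0.3]
finger_gap: 0.125
t 21.40 tcp [ 0.5925 -0.0385  0.0665] yaw 1.4749 gap 0.125 F [-0.3  0.6 -0.3] shift cm [-0.35  0.15 -0.06] twist -0.0011 q [-0.25  0.71  1.64  0.    0.79 -1.73]
```

View pics/m1.png

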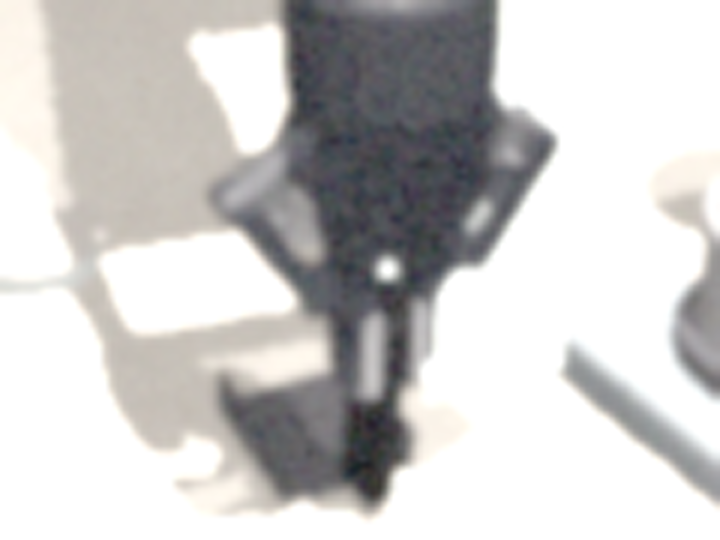

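```bash
python3 -m jog '{"linear":[[0.05,0,0],[0.1,0,0],[0.1,0,0]],"twist":[0,0,0],"claw":[-1,-1,-1]}' 20
python3 -m jog '{"linear":[[0.05,0,0],[0.1,0,0],[0.1,0,0]],"twist":[0,0,0],"claw":[-1,-1,-1]}' 20
```

```text
t: 21.7
tcp_pos: [0.5926, -0.0385, 0.0658]
tool_rot: [0.034, 0.706, -0.034, 0.706]
force: [-0.5, 0.2, 3.0]
finger_gap: 0.128
t: 21.95
tcp_pos: [0.5929, -0.0385, 0.0657]
tool_rot: [0.034, 0.706, -0.034, 0.707]
force: [-1.3, 0.7, 9.4]
finger_gap: 0.128
```

```bash
python3 -m jog '{"linear":[[-0.1,0,0],[-0.15,0,0],[-0.15,0,0],[-0.15,0,0],[-0.15,0,0],[-0.15,0,0],[-0.15,0,0],[-0.15,0,0],[-0.15,0,0],[-0.15,0,0],[-0.15,0,0]],"twist":[0,0,0,0,0,0,0,0,0,0,0],"claw":[-1,-1,-0.6,-0.6,-0.6,-0.3,0,0.4,0.4,0.4,0.4]}' 20
python3 - <<'E'
from h import *
rel((.592,-.037,.07),1.476)
d=__import__("station").manip.snapshot("scene"); np.savez("s21",**d);bright(d,290,220,410,310,6,"pics/m2.png",120)
E
```

```text
t: 22.87
tcp_pos: [0.5924, -0.0385, 0.0658]
tool_rot: [0.034, 0.706, -0.034, 0.706]
force: [-0.5, -0.5, -0.0]
finger_gap: 0.699
t 22.87 tcp [ 0.5924 -0.0385  0.0658] yaw 1.4750 gap 0.699 F [-0.5 -0.5 -0. ] shift cm [-0.42  0.14 -0.06] twist -0.001 q [-0.25  0.71  1.64 -0.    0.79 -1.73]
```

View pics/m2.png

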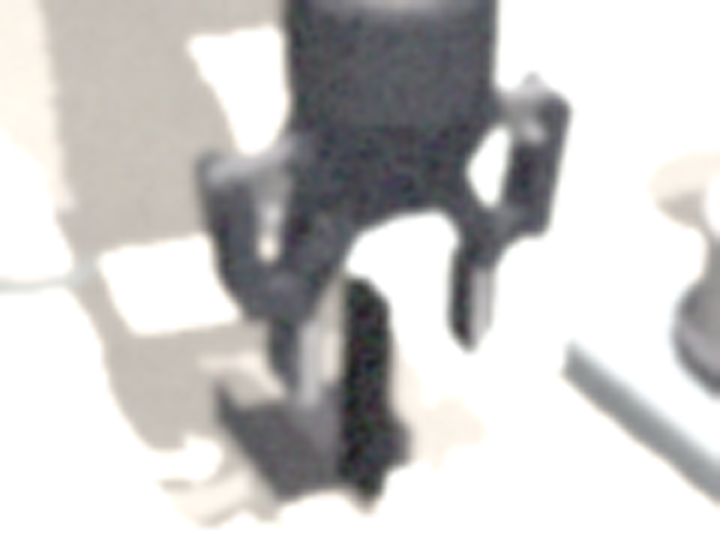

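```bash
python3 -m jog '{"linear":[[-0.5,0,0],[-2.5,0,0],[-6,0,0],[-10,0,0],[-14,0,0],[-16,0,0],[-16.5,0,0]],"twist":[0,0,0,0,0,0,0],"claw":[0.4,0.4,0.4,0.4,0.4,0.4,0.4]}' 40
python3 - <<'E'
from h import *
s=load("scene15");t=load("top18")
us=((256+.5)/6+379.5,(82+.5)/6+189.5); print("scene",plane(s,us,.154))
for ut in [(190,458),(185,452)]:
    u=((ut[0]+.5)/5+169.5,(ut[1]+.5)/5+149.5); print("top",plane(t,u,.154), tri(s,us,t,u))
piv=np.array([.6155,.247]); 
for y in(.013,.02): 
    a=-np.pi/2-1.2+y; print(y,"parked",piv+.11*np.array([np.cos(a),np.sin(a)]),"end",piv+.11*np.array([np.sin(y),-np.cos(y)]))
rel((.513,.207,.19)); snap("22"); crop(load("scene22"),290,200,460,320,4,"pics/n1.png")
crop(t,180,210,240,270,10,"pics/n2.png")
E
```

```text
t: 23.5
tcp_pos: [0.5952, -0.0391, 0.2364]
tool_rot: [0.033, 0.703, -0.035, 0.71]
force: [0.7, -0.1, -0.2]
finger_gap: 0.701
scene [0.51181555 0.20693704 0.154     ]
top [0.51261053 0.20463888 0.154     ] (array([0.51291674, 0.20503097, 0.1548655 ]), np.float64(0.0014331169943280792))
top [0.51525569 0.20702719 0.154     ] (array([0.51453936, 0.20567768, 0.15587374]), np.float64(0.0018696216528294029))
0.013 parked [0.51350252 0.20581124] end [0.61692996 0.13700929]
0.02 parked [0.51379334 0.20509827] end [0.61769985 0.137022  ]
t 23.50 tcp [ 0.5952 -0.0391  0.2364] yaw 1.4752 gap 0.701 F [ 0.7 -0.1 -0.2] shift cm [  4.5   23.72 -10.58] twist None q [-0.25  0.48  1.51  0.    1.14 -1.73]
```

View pics/n1.png

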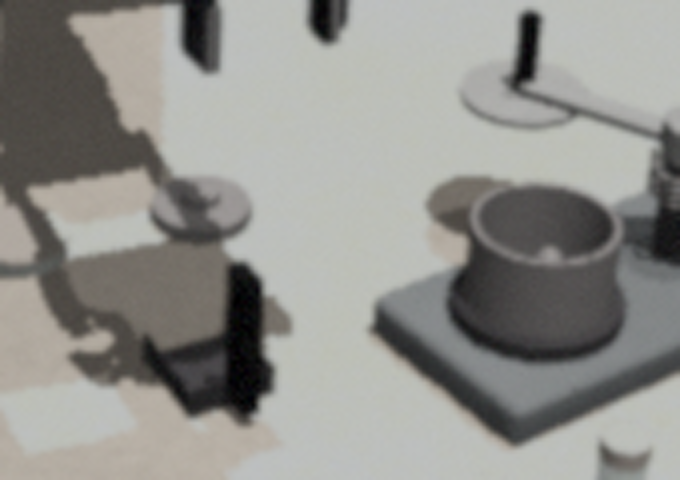

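View pics/n2.png

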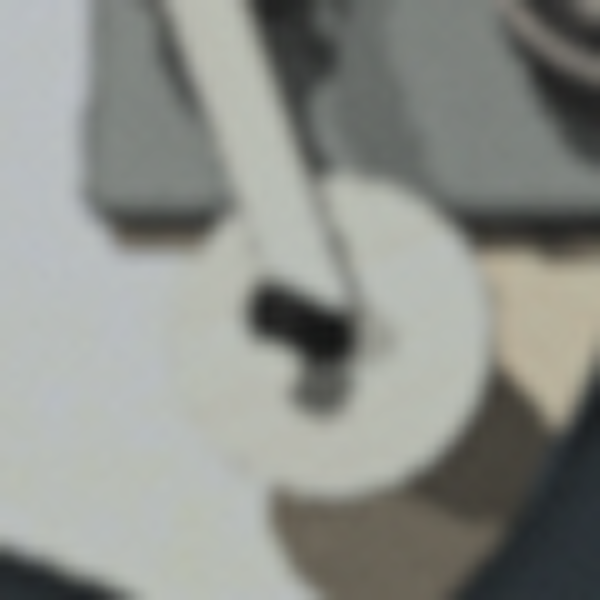

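```bash
python3 -m jog '{"linear":[[0,0.5,-0.2],[0,1.8,-0.8],[0,3.3,-1.5],[0,4.8,-2.1],[0,6.3,-2.8],[0,7.8,-3.5],[0,9.3,-4.2],[0,10.8,-4.8],[0,12.3,-5.5],[0,13.8,-6.2],[0,15.3,-6.8],[0,16.8,-7.5],[0,18.3,-8.2],[0,19.8,-8.8],[0,21.2,-9.5],[0,22.3,-10],[0,23.2,-10.3],[0,23.6,-10.5],[0,23.7,-10.6],[0,23.7,-10.6]],"twist":[0.06,0.18,0.3,0.42,0.54,0.66,0.78,0.9,1.02,1.14,1.26,1.38,1.5,1.62,1.74,1.86,1.98,2.1,2.22,2.34],"claw":[0.4,0.4,0.4,0.4,0.4,0.4,0.4,0.4,0.4,0.4,0.4,0.4,0.4,0.4,0.4,0.4,0.4,0.4,0.4,0.4]}' 60
python3 - <<'E'
from h import *
rel((.5135,.206,.121),-1.183)
E
```

```text
t: 25.27
tcp_pos: [0.5075, 0.2078, 0.2281]
tool_rot: [-0.662, -0.243, 0.666, -0.242]
force: [0.3, -0.8, -0.9]
finger_gap: 0.7
t 25.27 tcp [0.5075 0.2078 0.2281] yaw -0.8700 gap 0.700 F [ 0.3 -0.8 -0.9] shift cm [10.71  0.56 -0.4 ] twist 0.313 q [0.18 0.43 1.63 0.   1.09 1.05]
```

```bash
python3 -m jog '{"linear":[[0,0.3,-0.2],[0,0.4,-0.3],[0,0.4,-0.3],[0,0.4,-0.3],[0,0.4,-0.3]],"twist":[0.12,0.24,0.313,0.313,0.313],"claw":[0.4,0.4,0.4,0.4,0.4]}' 60
python3 - <<'E'
from h import *
rel((.5135,.206,.121),-1.183)
snap("23"); crop(load("scene23"),360,140,480,250,6,"pics/o1.png")
E
```

```text
t: 25.68
tcp_pos: [0.5132, 0.2062, 0.2288]
tool_rot: [-0.692, -0.139, 0.695, -0.139]
force: [-0.1, -0.1, -0.8]
finger_gap: 0.704
t 25.68 tcp [0.5132 0.2062 0.2288] yaw -1.1760 gap 0.704 F [-0.1 -0.1 -0.8] shift cm [10.78  0.04 -0.07] twist 0.007 q [ 0.18  0.44  1.61 -0.    1.1   1.36]
```

View pics/o1.png

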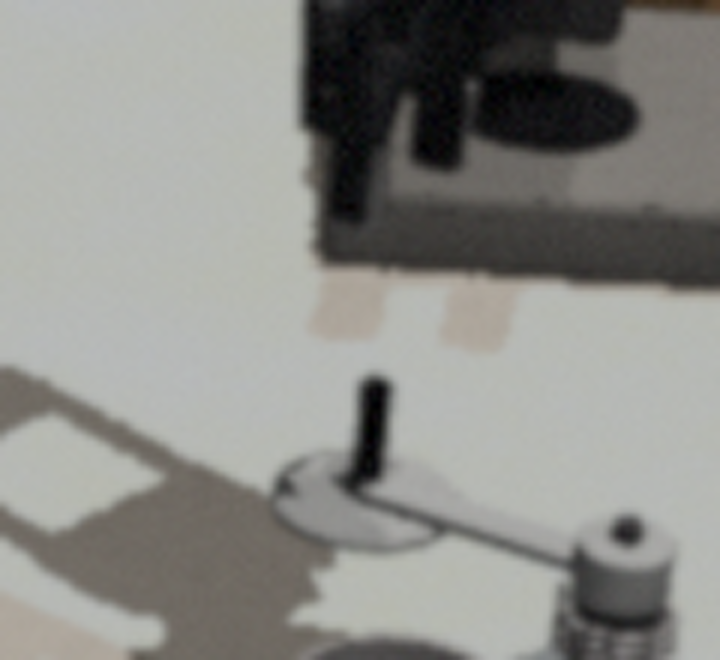

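```bash
python3 -m jog '{"linear":[[1,0,0],[3.5,0,0],[6,0,0],[8.5,0,0],[10,0,0],[10.6,0,0],[10.6,0,0],[10.6,0,0],[10.6,0,0],[10.6,0,0],[10.6,0,0],[10.6,0,0],[10.6,0,0]],"twist":[0,0,0,0,0,0,0,0,0,0,0,0,0],"claw":[0.4,0.4,0.4,0.4,0.4,0.4,0.4,-1,-1,-1,-1,-1,-1]}' 40
python3 - <<'E'
from h import *
rel((.5135,.206,.121),-1.183)
snap("24"); crop(load("scene24"),360,140,480,250,6,"pics/o2.png")
E
```

```text
t: 26.87
tcp_pos: [0.515, 0.207, 0.1261]
tool_rot: [0.694, 0.138, -0.693, 0.138]
force: [-2.1, 2.0, 6.2]
finger_gap: 0.151
t 26.87 tcp [0.515  0.207  0.1261] yaw -1.1783 gap 0.151 F [-2.1  2.   6.2] shift cm [0.51 0.04 0.18] twist 0.0047 q [0.18 0.58 1.71 0.   0.85 1.36]
```

View pics/o2.png

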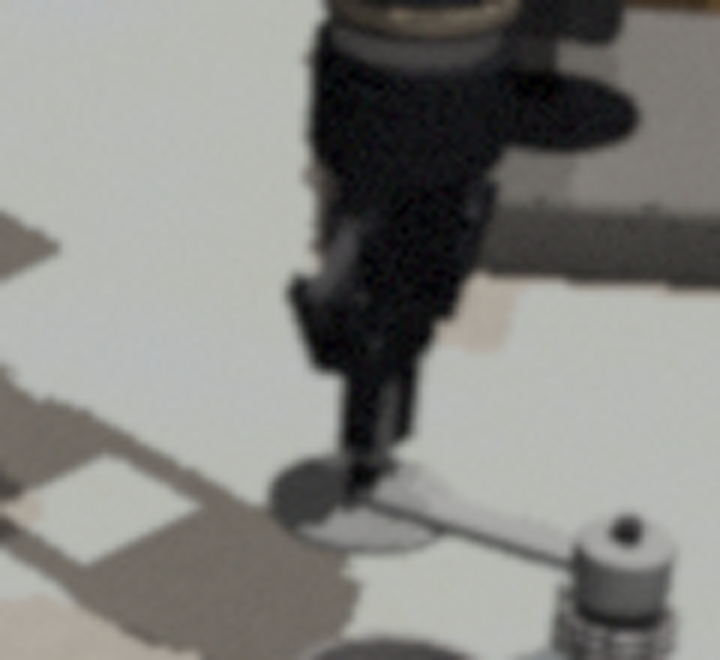

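```bash
python3 -m jog '{"linear":[[-0.2,0.55,-0.01],[-0.3,1.32,-0.08],[-0.3,2.08,-0.2],[-0.3,2.83,-0.37],[-0.3,3.56,-0.59],[-0.3,4.28,-0.87],[-0.3,4.98,-1.19],[-0.3,5.66,-1.57],[-0.3,6.3,-1.98],[-0.3,6.92,-2.45],[-0.3,7.5,-2.95],[-0.3,8.04,-3.5],[-0.3,8.55,-4.08],[-0.3,9.01,-4.69],[-0.3,9.43,-5.34],[-0.3,9.8,-6.01],[-0.3,10.04,-6.51],[-0.3,10.21,-6.91],[-0.3,10.21,-6.91]],"twist":[-0.05,-0.12,-0.19,-0.26,-0.33,-0.4,-0.47,-0.54,-0.61,-0.68,-0.75,-0.82,-0.89,-0.96,-1.03,-1.1,-1.15,-1.19,-1.19],"claw":[-1,-1,-1,-1,-1,-1,-1,-1,-1,-1,-1,-1,-1,-1,-1,-1,-1,-1,-1]}' 60
python3 - <<'E'
from h import *
rel((.617,.137,.125),0.016)
snap("25"); crop(load("scene25"),360,140,500,290,5,"pics/p1.png"); crop(load("top25"),170,150,290,270,6,"pics/p2.png")
E
```

```text
t: 28.55
tcp_pos: [0.6148, 0.1431, 0.1263]
tool_rot: [0.497, 0.506, -0.497, 0.499]
force: [-4.1, 12.3, -2.3]
finger_gap: 0.145
t 28.55 tcp [0.6148 0.1431 0.1263] yaw 0.0115 gap 0.145 F [-4.1 12.3 -2.3] shift cm [0.12 0.22 0.62] twist -0.0045 q [0.05 0.66 1.5  0.01 0.98 0.03]
```

View pics/p1.png

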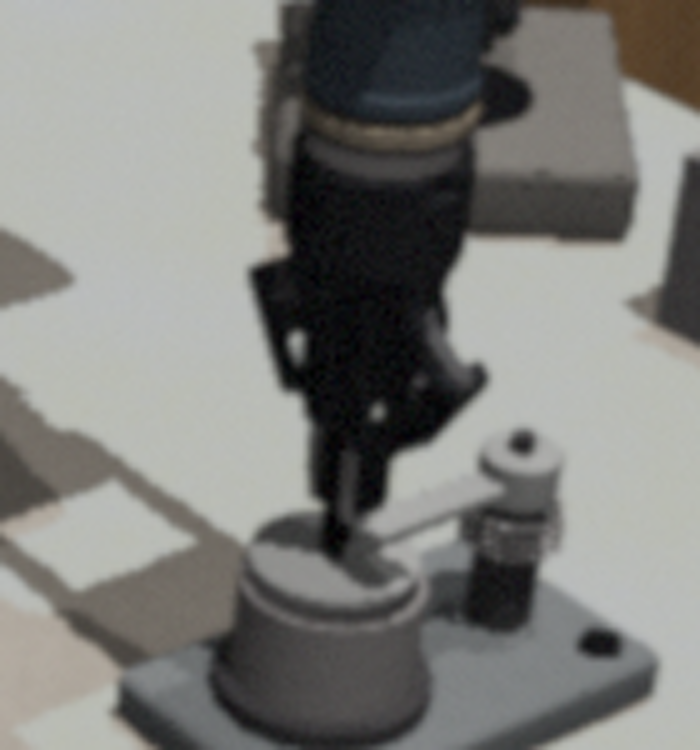

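View pics/p2.png

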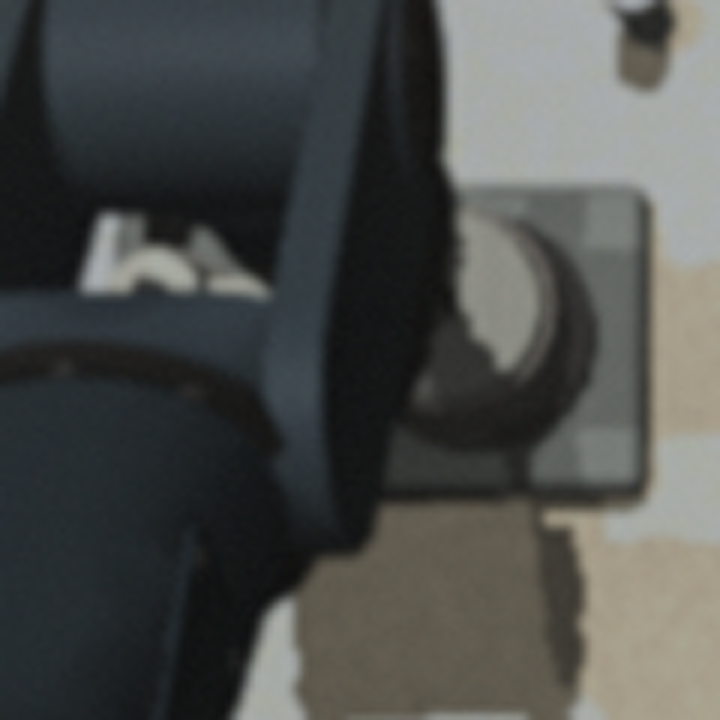

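```bash
python3 -m jog '{"linear":[[0,0.1,-0.3],[0,0.2,-0.5],[0,0.3,-0.5],[0,0.3,-0.5],[0,0.3,-0.5]],"twist":[0,0,0,0,0],"claw":[-1,-1,-1,-1,-1]}' 60
python3 -m jog '{"linear":[[0,0.1,0],[0,0.2,0],[0,0.2,0],[0,0.2,0]],"twist":[0,0,0,0],"claw":[-1,-1,-1,-1]}' 60
python3 -m jog '{"linear":[[0,0.1,0],[0,0.2,0],[0,0.2,0],[0,0.2,0]],"twist":[0,0,0,0],"claw":[-1,-1,-1,-1]}' 60
```

```text
t: 29.07
tcp_pos: [0.6158, 0.1432, 0.1263]
tool_rot: [0.494, 0.505, -0.5, 0.501]
force: [-7.0, -0.8, -1.0]
finger_gap: 0.14
t: 29.4
tcp_pos: [0.616, 0.1432, 0.1262]
tool_rot: [0.493, 0.506, -0.501, 0.5]
force: [-11.8, -1.0, 1.2]
finger_gap: 0.141
t: 29.73
tcp_pos: [0.6162, 0.1432, 0.1262]
tool_rot: [0.492, 0.507, -0.502, 0.499]
force: [-15.5, 0.2, 4.2]
finger_gap: 0.142
```

At the stop: two further 2 mm pushes gave 0.2 mm of motion each, while the force rose from 7 to 15.5 N (the spring is only 5.4 N). Final check of the scene.

```bash
python3 -m jog '{"linear":[[0,0,0],[0,0,0],[0,0,0],[0,0,0]],"twist":[0,0,0,0],"claw":[-1,-1,-1,-1]}' 60
python3 - <<'E'
from h import *
snap("26"); s=load("scene26");t=load("top26"); cv2.imwrite("pics/q1.png",s["pixels"][:,:,::-1]); crop(s,360,170,500,300,5,"pics/q2.png")
S=lambda x,y:((x+.5)/5+359.5,(y+.5)/5+169.5)
a=load("top0")
# unmoved check in regions not hidden by the arm
g0=cv2.cvtColor(load("scene0")["pixels"],cv2.COLOR_RGB2GRAY).astype(int);g1=cv2.cvtColor(s["pixels"],cv2.COLOR_RGB2GRAY).astype(int)
for n,(x0,y0,x1,y1) in dict(vials=(400,300,460,355),dropper=(355,318,385,362),box=(165,340,232,392),mouse=(155,300,195,345),lid=(322,238,358,264),petri=(275,245,312,272),scoop=(325,262,365,312),fakes=(118,222,222,295),fake3=(262,345,322,395)).items():
    print(n,np.abs(g1-g0)[y0:y1,x0:x1].mean().round(1), (np.abs(g1-g0)[y0:y1,x0:x1]>40).sum())
E
```

```text
t: 30.07
tcp_pos: [0.6161, 0.1432, 0.1262]
tool_rot: [0.492, 0.507, -0.502, 0.499]
force: [-15.0, -0.1, 4.3]
finger_gap: 0.141
vials 5.8 0
dropper 5.4 0
box 5.7 0
mouse 4.7 0
lid 19.2 96
petri 7.3 0
scoop 26.0 403
fakes 5.7 0
fake3 4.9 0
```

View pics/q1.png

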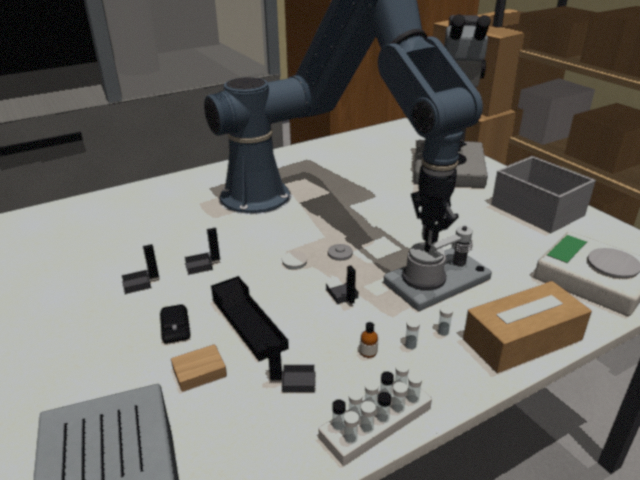

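View pics/q2.png

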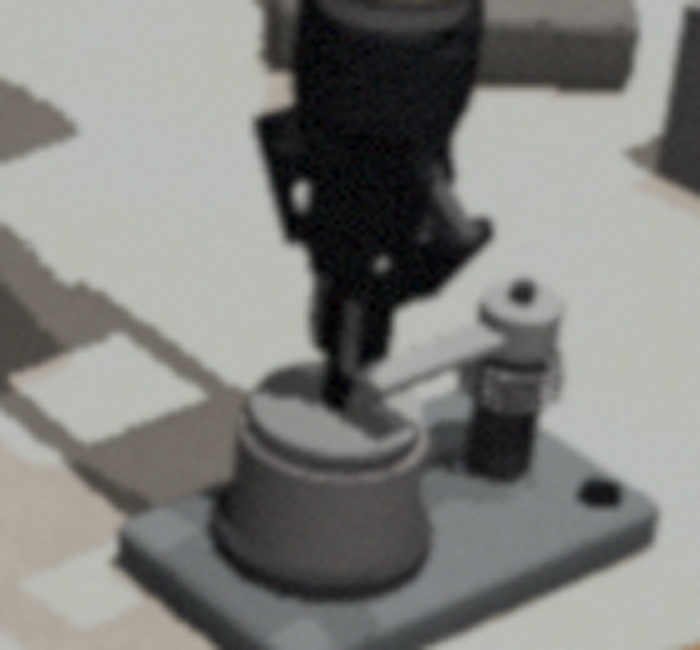

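The cover disc sits over the jar with its rim following the jar's, around crop (335,420). The scoop stands upright at (345,288) and the bystanders match the first picture; the lid differs only by the arm's shadow on it. Handing in.

```bash
python3 -c "
from station import manip
print(manip.sign_off())"
```

```text
the job is handed in; nothing more can be done
None
```

I handed the job in at about 30 s of robot time. All five balls are in the jar, the scoop is standing upright where it started, and the arm is holding the cover against its stop.

- **Balls:** I used the leftmost of the four scoop look-alikes to push the balls up the trough's ramp. I tilted the scoop lip-up by pressing it on the trough's end wall, so the balls stayed in while I carried them. The first tip-out over the jar left all five in the scoop because the stop was too soft. A second, faster run with a quick reversal emptied it, and the top view then showed five balls in the jar and an empty scoop. The gripper never touched a ball.
- **Cover:** I gripped the knob and swung the arm round until it stopped. Two more 2 mm pushes moved it only about 0.2 mm each while the force rose from 7 to 15.5 N, against a spring force of about 5.4 N. It was still holding 15 N when I handed in.
- **Bystanders:** The vials, dropper, box, mouse, petri dish and look-alike scoops matched the first picture. The jar lid differed; I put that down to the arm's shadow on it, and it looked unmoved.
- **Disagreement:** At the stop, the tool's distance from the pivot read about 6 mm less than the given 110 mm. I put this down to where the peg sat in the grip and to camera calibration, so I relied on the force and the picture instead.

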